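# Seal cameras in the pressure test chamber

### The arm

A 6-joint arm with a two-finger parallel gripper is mounted at the origin on the work surface. World frame = base frame: x ahead of the robot, y to its left, z up, the work surface at z = 0. Lengths are in m, angles in degrees, forces in N, time in s.
With the tool pointing down it reaches from about 0.3 to 0.75 m from the base axis. Payload 8.5 kg.
Tool frame: the origin (TCP) lies on the centre line of the jaws, within the pads' length; the fingertips stand 19 mm ahead of it and the grasp point (between the pads) is the TCP; z points along the fingers, x is the direction in which the jaws open and shut, and the axes are right-handed (so a half turn about z gives the same grasp; the last joint's range is limited). The gripper opens to 85 mm and grips with 20 to 120 N. Pads are 22 mm wide; open, the fingers measure 114 mm over their backs; the gripper's body (76 mm by 85 mm) begins 54 mm behind the grasp point. The pads swing forward as they close: fully open they stand 13 mm farther back than shut.
Start: joints at [-87.336, 21.807, 74.336, -0, 83.858, -12.336], TCP at [0.142, -0.531, 0.25] pointing down, gripper open.
Joint ranges: [-178.18, 178.18], [-50.72, 133.34], [12.68, 142.11], [-81.47, 261.47], [9.98, 163.14], [-165.26, 165.26]. Speed limits (degrees/s): [136.94, 136.94, 180, 180, 180, 180].

### API

Orientations are given as a 3x3 rotation matrix whose columns are the frame's x, y, z axes.
In Python, from rig import env, cams, order gives the robot as it stands.
- The arm moves only by the tool step_arm, never from a script. Its argument "steps" is a list of rows, each an object with "xyz": the shift along the tool's x, y, z normalised to -1 to 1, where 1 is 0.04 m, a list of three; "turn": the turn, a rotation vector about the tool's x, y, z normalised to -1 to 1, where 1 is 0.08 rad, a list of three; "gripper": the gripper command: -1 is shut, 1 is fully open, values between are in proportion. A call has 1 to 20 rows; each row shifts and turns the commanded pose from where the row before left it, along the tool's axes as they then stand; what a row does not reach is not made up. A row lasts 1/12 s, in which the tool goes at most 41.7 mm and 7.16 degrees, less where a joint would pass 70% of its speed; a pose out of reach is approached as far as the arm can. A call with a number of a shift or a turn outside -1 to 1 is refused whole. A call with a gripper value outside its range is refused whole. The fingers move at their own pace and stop on an object; "squeeze" is the grip in N (left out, the last holds). Time passes only in rows, so rows that do not move let the fingers close. It gives the time, the measured TCP pose, the force and the opening at its end, in the units of the state.
- env.observe(): the state, without advancing time (a new reading comes with each control period).
- cams.get_image(name): name is "scene" or "top" or "wrist"; returns (picture, depth): 384x512x3 uint8, red, green, blue; 384x512 float32, m along the optical axis (not along the pixel's ray), 0 where there is no reading.
- cams.camera_info(name): a dict with "fx", "fy", "cx", "cy" (pixels), "k1" (the pictures are not rectified: a ray, as slopes to the right and down, at radius r is drawn at 1 + k1 r^2 times it, then the intrinsics apply), "extrinsics" (4x4, takes a point from camera to world coordinates). Camera axes: x right, y down, z forward; pixel columns grow to the right and rows downward; lengths in m; the calibration is good to about 2 mm. A picture is of the moment at which its call begins: read the wrist's pose just before it. camera_info takes no time and is no camera call; for the wrist camera it gives the pose at the moment of the call.
- order.close_job(): hands the job in, once; it reports no verdict.
The state is a dict: "time_s": time; "q": joint angles; "qvel": joint speeds; "joint_efforts": joint torques, N m; "position": TCP position; "tool_rot": TCP orientation; "ft_force": force on the tool from outside, world axes, zero at the start; "wrist_torque": the same for the moment, N m; "grip_width": finger opening in m.
Only numpy, scipy, OpenCV 4.12 (cv2) and the standard library are available. Lean on these libraries where they do the work, as an engineer would, in place of code of your own. Each camera call takes 0.05 s, during which the arm holds its last target. There are 200 camera calls.

### The job

Set every white cube camera on the bench down inside the open test chamber, shut its lid, then tighten the four wing bolts clockwise in crisscross order (after the first bolt of each pass, its diagonal opposite comes next) in three passes: a sixth of a turn each on the first pass, another sixth each on the second, and on the third until each bolt comes up firmly against its own stop, which you must feel for. Finish every bolt of a pass before starting the next; when all four are home, press the green start button, and leave the other things on the bench alone.

Things in the scene. Friction and masses are not known exactly. Their poses are not given: they have to be found in the camera images.
- chamber: grey square pressure test chamber, fixed, 200 x 200 mm, 75 mm high, open on top; origin under its centre at table height, z up. Walls 25 mm thick, well 150 x 150 mm, black floor 10 mm above the origin. The lid's hinge runs along its +y side (parallel to its x axis, 105 mm from the centre, 75 mm up)
- lid (a joint): aluminium lid on the chamber, 210 x 210 x 12 mm, with a round window and the four wing bolts: rad, 0 shut, 1.7 fully open; it starts standing about upright and stays there by hinge friction. Damped hinge: once pushed from its outer face over towards the chamber to below about 1.1 rad it sinks shut by itself in about 3 to 4 s; a light push (under 10 N) at the free edge will do
- lid_edge (a point): middle of the lid's free edge, on its outer (bolt) face; z axis points out of the outer face, -y axis points out of the free edge. The face is clear for 60 mm either side of the middle, along the lid's x axis
- bolt_1 (a joint): turn of captive wing bolt 1 (at the near right (chamber -x -y) corner of the lid, diagonally opposite bolt 3): rad, grows clockwise seen from above with the lid shut; starts near 0 (0 to 0.12), firm stop somewhere between 2.75 and 3.15, different for each bolt and not known beforehand: it must be felt. Friction 0.08 N m, it stays where it is left
- bolt_1_grip (a point): grip point of wing bolt 1: on its axis, 29 mm above the bolt's foot. The wing is a black upright bar 40 mm long (along this point's x axis, which carries a white mark on the +x half), 13 mm thick (y), from 6 to 36 mm above the foot; below it a steel disc 30 mm across, 8 mm high. Bolt axis is z, up when the lid is shut
- bolt_2 (a joint): turn of captive wing bolt 2 (at the near left (chamber -x +y) corner of the lid, diagonally opposite bolt 4): rad, grows clockwise seen from above with the lid shut; starts near 0 (0 to 0.12), firm stop somewhere between 2.75 and 3.15, different for each bolt and not known beforehand: it must be felt. Friction 0.08 N m, it stays where it is left
- bolt_2_grip (a point): grip point of wing bolt 2: on its axis, 29 mm above the bolt's foot. The wing is a black upright bar 40 mm long (along this point's x axis, which carries a white mark on the +x half), 13 mm thick (y), from 6 to 36 mm above the foot; below it a steel disc 30 mm across, 8 mm high. Bolt axis is z, up when the lid is shut
- bolt_3 (a joint): turn of captive wing bolt 3 (at the far left (chamber +x +y) corner of the lid, diagonally opposite bolt 1): rad, grows clockwise seen from above with the lid shut; starts near 0 (0 to 0.12), firm stop somewhere between 2.75 and 3.15, different for each bolt and not known beforehand: it must be felt. Friction 0.08 N m, it stays where it is left
- bolt_3_grip (a point): grip point of wing bolt 3: on its axis, 29 mm above the bolt's foot. The wing is a black upright bar 40 mm long (along this point's x axis, which carries a white mark on the +x half), 13 mm thick (y), from 6 to 36 mm above the foot; below it a steel disc 30 mm across, 8 mm high. Bolt axis is z, up when the lid is shut
- bolt_4 (a joint): turn of captive wing bolt 4 (at the far right (chamber +x -y) corner of the lid, diagonally opposite bolt 2): rad, grows clockwise seen from above with the lid shut; starts near 0 (0 to 0.12), firm stop somewhere between 2.75 and 3.15, different for each bolt and not known beforehand: it must be felt. Friction 0.08 N m, it stays where it is left
- bolt_4_grip (a point): grip point of wing bolt 4: on its axis, 29 mm above the bolt's foot. The wing is a black upright bar 40 mm long (along this point's x axis, which carries a white mark on the +x half), 13 mm thick (y), from 6 to 36 mm above the foot; below it a steel disc 30 mm across, 8 mm high. Bolt axis is z, up when the lid is shut
- cam_1_mid (a point): white cube camera 1 with a black lens on its -x side, 42 x 42 mm (x, y), 48 mm high, 0.11 to 0.23 kg; this point is its centre, half-way up, axes along its sides. May be absent
- cam_2_mid (a point): white cube camera 2 with a black lens on its -x side, 42 x 42 mm (x, y), 48 mm high, 0.11 to 0.23 kg; this point is its centre, half-way up, axes along its sides. May be absent
- cam_3_mid (a point): white cube camera 3 with a black lens on its -x side, 42 x 42 mm (x, y), 48 mm high, 0.11 to 0.23 kg; this point is its centre, half-way up, axes along its sides. May be absent
- cam_1: the same camera 1; origin at the centre of its underside
- cam_2: the same camera 2; origin at the centre of its underside
- cam_3: the same camera 3; origin at the centre of its underside
- start (a joint): travel of the round green start button: m, 0 released, 0.006 fully down (4 N), springs back; it counts as pressed beyond 0.004
- start_top (a point): centre of the top of the green start button (28 mm across, in a grey housing on the bench), pressed straight down
- meter: bystander, leave alone: orange multimeter, 170 x 85 x 35 mm; origin under its centre
- board: bystander, leave alone: small circuit board in a red case, 90 x 62 x 34 mm; origin under its centre
- solder_tin: bystander, leave alone: green round solder tin, 60 mm across, 28 mm high; origin under its centre
- dome_cam: bystander, leave alone: white rounded upright camera, 72 mm across, 92 mm high; origin under its centre
- driver: bystander, leave alone: screwdriver lying flat, 160 mm long; origin at its underside
Mind the look-alikes: they are no part of the job. What is shaped like the cam_1 but brown, purple or red is not meant.

How it is judged (in metres and radians):
On the way, in this order (a step that is already met when the one before it is completed fails the run):
1. all cameras inside the chamber, let go and at rest (x of cam_1_mid in the frame of chamber between -0.062 and 0.062 m and y of cam_1_mid in the frame of chamber between -0.062 and 0.062 m and z of cam_1_mid in the frame of chamber between 0 and 0.047 m and linear speed of each of cam_1, cam_2, cam_3 below 0.03 m/s and contact force between the fingers and cam_1 below 0.1 N and x of cam_2_mid in the frame of chamber between -0.062 and 0.062 m and y of cam_2_mid in the frame of chamber between -0.062 and 0.062 m and z of cam_2_mid in the frame of chamber between 0 and 0.047 m and contact force between the fingers and cam_2 below 0.1 N and x of cam_3_mid in the frame of chamber between -0.062 and 0.062 m and y of cam_3_mid in the frame of chamber between -0.062 and 0.062 m and z of cam_3_mid in the frame of chamber between 0 and 0.047 m and contact force between the fingers and cam_3 below 0.1 N), for 0.2 s.
2. lid shut (value of joint lid below 0.04 rad), for 0.2 s.
3. first pass: every bolt turned about a sixth of a turn (beyond 0.7 rad) (value of joint each of bolt_1, bolt_2, bolt_3, bolt_4 above 0.7 rad), for 0.1 s.
4. second pass: every bolt turned about a third of a turn in all (beyond 1.7 rad) (value of joint each of bolt_1, bolt_2, bolt_3, bolt_4 above 1.7 rad), for 0.1 s.
5. third pass: every bolt within 0.12 rad of its own stop (value of joint bolt_1 above 2.7 rad and value of joint bolt_2 above 2.98 rad and value of joint bolt_3 above 2.78 rad and value of joint bolt_4 above 2.88 rad), for 0.1 s.
6. start button pressed beyond 4 mm (value of joint start above 0.004 m), for 0.05 s.
At the end, for the whole second after the job is handed in: every camera present lies inside the chamber (centre within 62 mm of its middle along each side, below 47 mm above the bench) at rest; lid shut within 0.04 rad; each bolt within 0.12 rad of its own stop; start button pressed and released (all of step 5 and x of cam_1_mid in the frame of chamber between -0.062 and 0.062 m and y of cam_1_mid in the frame of chamber between -0.062 and 0.062 m and z of cam_1_mid in the frame of chamber between 0 and 0.047 m and linear speed of each of cam_1, cam_2, cam_3 below 0.03 m/s and x of cam_2_mid in the frame of chamber between -0.062 and 0.062 m and y of cam_2_mid in the frame of chamber between -0.062 and 0.062 m and z of cam_2_mid in the frame of chamber between 0 and 0.047 m and x of cam_3_mid in the frame of chamber between -0.062 and 0.062 m and y of cam_3_mid in the frame of chamber between -0.062 and 0.062 m and z of cam_3_mid in the frame of chamber between 0 and 0.047 m and value of joint lid below 0.04 rad and value of joint start below 0.002 m); the robot touches nothing.
It fails at once if in some pass two neighbouring bolts tightened (past 0.5, 1.5 or 2.5 rad) while the other two are not: not crisscross (((value of joint each of bolt_1, bolt_2 above 0.5 rad and value of joint each of bolt_3, bolt_4 below 0.5 rad) or (value of joint each of bolt_2, bolt_3 above 0.5 rad and value of joint each of bolt_4, bolt_1 below 0.5 rad) or (value of joint each of bolt_3, bolt_4 above 0.5 rad and value of joint each of bolt_1, bolt_2 below 0.5 rad) or (value of joint each of bolt_4, bolt_1 above 0.5 rad and value of joint each of bolt_2, bolt_3 below 0.5 rad)) or ((value of joint each of bolt_1, bolt_2 above 1.5 rad and value of joint each of bolt_3, bolt_4 below 1.5 rad) or (value of joint each of bolt_2, bolt_3 above 1.5 rad and value of joint each of bolt_4, bolt_1 below 1.5 rad) or (value of joint each of bolt_3, bolt_4 above 1.5 rad and value of joint each of bolt_1, bolt_2 below 1.5 rad) or (value of joint each of bolt_4, bolt_1 above 1.5 rad and value of joint each of bolt_2, bolt_3 below 1.5 rad)) or ((value of joint each of bolt_1, bolt_2 above 2.5 rad and value of joint each of bolt_3, bolt_4 below 2.5 rad) or (value of joint each of bolt_2, bolt_3 above 2.5 rad and value of joint each of bolt_4, bolt_1 below 2.5 rad) or (value of joint each of bolt_3, bolt_4 above 2.5 rad and value of joint each of bolt_1, bolt_2 below 2.5 rad) or (value of joint each of bolt_4, bolt_1 above 2.5 rad and value of joint each of bolt_2, bolt_3 below 2.5 rad))).
It fails at once if a bolt past 1.5 rad before all are past 0.7, or past 2.5 rad before all are past 1.7: a pass begun too early ((value of joint any of bolt_1, bolt_2, bolt_3, bolt_4 above 1.5 rad and value of joint any of bolt_1, bolt_2, bolt_3, bolt_4 below 0.7 rad) or (value of joint any of bolt_1, bolt_2, bolt_3, bolt_4 above 2.5 rad and value of joint any of bolt_1, bolt_2, bolt_3, bolt_4 below 1.7 rad)).
It fails at once if a bolt turned (beyond 0.5 rad) while the lid is open (value of joint lid above 0.15 rad and value of joint any of bolt_1, bolt_2, bolt_3, bolt_4 above 0.5 rad).
It fails at once if start pressed before all bolts are home (value of joint start above 0.003 m and not (value of joint bolt_1 above 2.7 rad and value of joint bolt_2 above 2.98 rad and value of joint bolt_3 above 2.78 rad and value of joint bolt_4 above 2.88 rad)).
It fails at once if a bystander moved more than 40 mm (distance of any of meter, board, solder_tin, dome_cam, driver from where it was at the start of the episode above 0.04 m).
Of cam_1, cam_2, cam_3 only 2 to 3 are there at a start; the rules pass over those that are not, and their reading is None.
At some moment in a run one of cam_1, cam_2, cam_3 may be knocked a few centimetres aside while the robot is not near it.
Once in a run the grip may slacken for a moment while it holds something.
It also fails if it takes over 210 s, if anything falls off the work surface, if the arm or the gripper's body presses on something with over 40 N, if the wrist force passes 120 N, or if a joint passes its speed limit or range.

## Working session

There is one attempt and no reset: what is moved stays moved. The work goes in short steps, Python scripts to look and compute and a tool call to move; the robot and the scene stay as the last step left them, time stands still between calls to the robot, and variables do not carry over. Pictures are saved under pics/ and viewed, about 12 in all and at most 16, crops included, and the job is handed in when it is done.

Besides the shell and the picture viewer there is one more tool, called after "Emit:" by a JSON object that holds its "method" and its "body". step_arm: Moves the arm, as the interface text tells. Scaled input: -1 to 1 covers 0.04 m each way for a shift and 0.08 rad each way for a turn. Its arguments: {"type":"object","properties":{"steps":{"type":"array"},"squeeze":{"type":"number"}},"required":["steps"]}

```bash
ls; mkdir -p pics
cat > h.py <<'E'
import numpy as np, cv2
from rig import env, cams, order
def snap(name,fn=None):
    im,d=cams.get_image(name); i=cams.camera_info(name)
    if fn: cv2.imwrite('pics/'+fn,im[:,:,::-1])
    np.savez('last_%s.npz'%name,im=im,d=d,**{k:np.array(v) for k,v in i.items()})
    return im,d,i
def load(name): return dict(np.load('last_%s.npz'%name))
def ray(i,u,v):
    K=np.array([[i['fx'],0,i['cx']],[0,i['fy'],i['cy']],[0,0,1]],float)
    x=np.array([(u-i['cx'])/i['fx'],(v-i['cy'])/i['fy']]); s=x.copy()
    for _ in range(20): s=x/(1+i['k1']*(s@s))
    return np.array([s[0],s[1],1.])
def px(i,d,u,v):
    T=np.array(i['extrinsics']); return (T[:3,:3]@(ray(i,u,v)*d[int(v),int(u)])+T[:3,3])
def onz(i,u,v,z):
    T=np.array(i['extrinsics']); r=T[:3,:3]@ray(i,u,v); o=T[:3,3]; return o+r*(z-o[2])/r[2]
def cloud(i,d):
    h,w=d.shape; U,V=np.meshgrid(np.arange(w),np.arange(h)); x=(U-i['cx'])/i['fx'];y=(V-i['cy'])/i['fy'];a,b=x.copy(),y.copy()
    for _ in range(20):
        f=1+i['k1']*(a*a+b*b); a,b=x/f,y/f
    P=np.stack([a*d,b*d,d],-1); T=np.array(i['extrinsics']); return P@T[:3,:3].T+T[:3,3]
E
python3 - <<'E'
from h import *
np.set_printoptions(precision=4,suppress=True)
print(env.observe())
for n in ('scene','top'):
    im,d,i=snap(n,n+'0.png'); print(n,i)
print(cams.camera_info('wrist'))
E
```

```text
pics
{'time_s': 0.0, 'q': array([-87.3355,  21.8397,  74.3845,   0.0001,  83.8576, -12.3338]), 'qvel': array([ 0.0662, -0.0461, -0.0696, -0.0105,  0.0267,  0.025 ]), 'joint_efforts': array([ -0.0017, -44.8468, -23.1282,  -0.0002,   0.0047,  -0.    ]), 'position': array([ 0.1423, -0.531 ,  0.2497]), 'tool_rot': array([[ 0.2588, -0.9659, -0.0001],
       [-0.9659, -0.2588,  0.0014],
       [-0.0014, -0.0003, -1.    ]]), 'ft_force': array([-0.6633,  0.1922, -0.1631]), 'wrist_torque': array([ 0.0064, -0.0044, -0.0041]), 'grip_width': 0.08498072249076347}
scene {'fx': 396.11470589612827, 'fy': 396.11470589612827, 'cx': 257.51683872168746, 'cy': 191.41186216847666, 'k1': 0.02995168559380477, 'extrinsics': array([[ 0.5201,  0.5762, -0.6305,  1.2065],
       [ 0.854 , -0.3376,  0.3959, -0.4174],
       [ 0.0153, -0.7443, -0.6676,  0.7958],
       [ 0.    ,  0.    ,  0.    ,  1.    ]])}
top {'fx': 432.343102425196, 'fy': 432.343102425196, 'cx': 249.00104412359363, 'cy': 194.92268252044167, 'k1': -0.08613218656284784, 'extrinsics': array([[-0.0227, -0.9851,  0.1703,  0.3611],
       [-0.9997,  0.0215, -0.0091, -0.0184],
       [ 0.0053, -0.1704, -0.9854,  1.2769],
       [ 0.    ,  0.    ,  0.    ,  1.    ]])}
{'fx': 291.34764486121594, 'fy': 291.34764486121594, 'cx': 255.04603323337378, 'cy': 185.47284940573905, 'k1': -0.0629118271431848, 'extrinsics': array([[ 0.2591, -0.9331, -0.2495,  0.2052],
       [-0.9659, -0.2506, -0.0659, -0.5148],
       [-0.001 ,  0.2581, -0.9661,  0.3738],
       [ 0.    ,  0.    ,  0.    ,  1.    ]])}
```

View pics/top0.png

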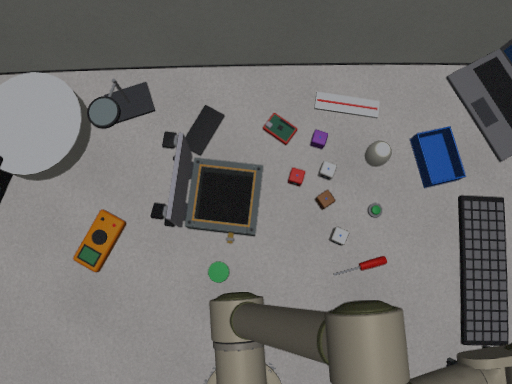

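View pics/scene0.png

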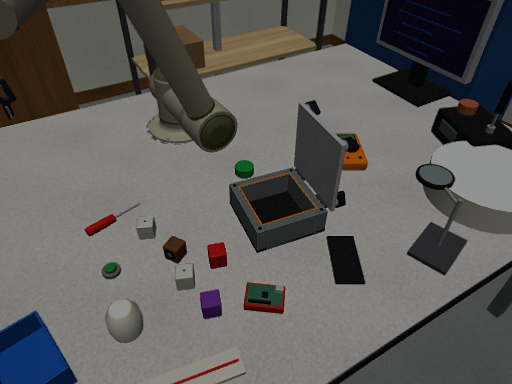

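The top view has candidates: white cubes at (328,170) and (340,236), red (297,176), purple (319,139), brown (326,199). Only the two white ones fit, unless a third is hidden. The white dome at (378,152) is a bystander, and the green button is at (375,210). Next I'll measure and confirm in a crop.

Run:
```python
from h import *
np.set_printoptions(precision=4,suppress=True)
t=load('top'); P=cloud(t,t['d']); im=t['im'].astype(int)
s=load('scene'); S=cloud(s,s['d']); ims=s['im'].astype(int)
def rect(Q):
    r=cv2.minAreaRect((Q[:,:2]*1000).astype(np.float32)); return np.array(r[0])/1000,np.array(r[1]),r[2]
for n,(u,v) in dict(a=(328,170),b=(340,236)).items():
    sub=np.zeros(im.shape[:2],bool); sub[v-14:v+15,u-14:u+15]=1
    m=sub&(P[...,2]>0.040)&(P[...,2]<.056); Q=P[m]; print(n,m.sum(),Q.mean(0),rect(Q))
# chamber top rim
m=(P[...,2]>0.066)&(P[...,2]<.082); m[:, :186]=0; m[:,270:]=0; m[:150]=0;m[240:]=0
Q=P[m]; print('rim',len(Q),rect(Q),np.median(Q[:,2]))
# button
m=(im[...,1]-im[...,0]>40)&(im[...,1]-im[...,2]>20); m[:195]=0;m[225:]=0;m[:,:360]=0;m[:,390:]=0
print('button',m.sum(),P[m].mean(0),P[m][:,2])
# scene
m=(S[...,2]>0.066)&(S[...,2]<.080)&(S[...,1]<.2);Q=S[m]
sel=(np.abs(Q[:,0]-.36)<.14)&(Q[:,1]>-.1)&(Q[:,1]<.2);print('rim sc',rect(Q[sel]))
c=cv2.resize(t['im'][90:260,150:400],(750,510),interpolation=cv2.INTER_CUBIC); cv2.imwrite('pics/c1.png',c[:,:,::-1])
# lid
m=(P[...,2]>0.1)&(P[...,2]<.3);m[:,195:]=0;m[:,160:]&=1;m[:125]=0;m[240:]=0;m[:,:160]=0
Q=P[m];print('lid',len(Q),Q.min(0),Q.max(0))
```

```text
a 191 [ 0.6458 -0.2616  0.0475] (array([ 0.6461, -0.2619]), array([42.7403, 40.6273]), 65.07946014404297)
b 224 [ 0.4513 -0.2855  0.0473] (array([ 0.4515, -0.286 ]), array([42.3983, 42.8532]), 63.132286071777344)
rim 2185 (array([0.5723, 0.0429]), array([205.7086, 201.0123]), 82.26190185546875) 0.07490817390894722
button 58 [ 0.5263 -0.4038  0.0211] [0.0172 0.024  0.0192 0.0203 0.0189 0.022  0.024  0.0205 0.0187 0.0217
 0.0235 0.0211 0.0242 0.0212 0.0187 0.0258 0.0194 0.0222 0.0256 0.0219
 0.0196 0.0224 0.0201 0.0249 0.0252 0.0226 0.0242 0.0261 0.0219 0.0219
 0.0232 0.0216 0.0204 0.0225 0.0211 0.0193 0.0194 0.0138 0.0169 0.0151
 0.0216 0.0175 0.0189 0.0198 0.0232 0.0219 0.0223 0.0197 0.0218 0.024
 0.0198 0.0212 0.0263 0.0196 0.0216 0.0223 0.02   0.0125]
rim sc (array([0.3912, 0.0567]), array([217.5712, 211.0681]), 0.00591724319383502)Traceback (most recent call last):
  File "<stdin>", line 21, in <module>
numpy._core._exceptions._UFuncOutputCastingError: Cannot cast ufunc 'bitwise_and' output from dtype('int64') to dtype('bool') with casting rule 'same_kind'
```

View pics/c1.png

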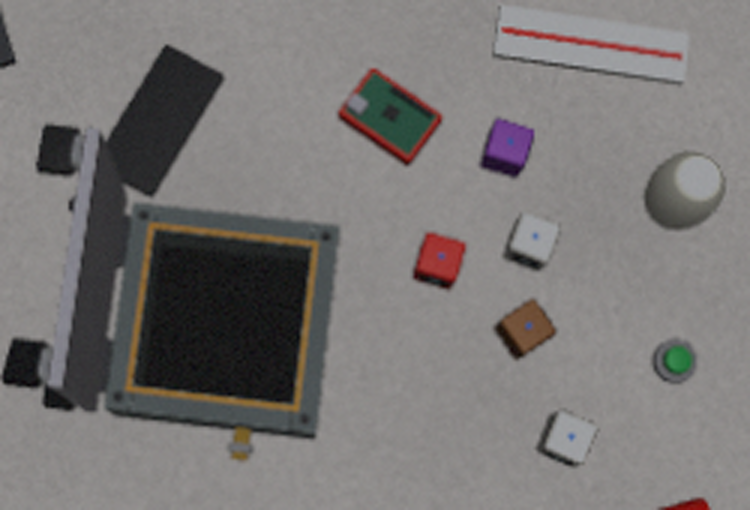

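The crop confirms two white cubes with the lens dot, at crop (533,240) and (570,437), plus brown, red and purple decoys. The chamber is at about (0.572, 0.043) with yaw about -8° and its hinge to world +y. I'll start with the nearer cube B.

Emit:
{"method": "step_arm", "body": {"steps": [{"xyz": [-0.39, -0.905, 0.22], "turn": [0, 0, 0], "gripper": 1}, {"xyz": [-0.39, -0.905, 0.22], "turn": [0, 0, 0], "gripper": 1}, {"xyz": [-0.39, -0.905, 0.22], "turn": [0, 0, 0], "gripper": 1}, {"xyz": [-0.39, -0.905, 0.22], "turn": [0, 0, 0], "gripper": 1}, {"xyz": [-0.39, -0.905, 0.22], "turn": [0, 0, 0], "gripper": 1}, {"xyz": [-0.39, -0.905, 0.22], "turn": [0, 0, 0], "gripper": 1}, {"xyz": [-0.39, -0.905, 0.22], "turn": [0, 0, 0], "gripper": 1}, {"xyz": [-0.39, -0.905, 0.22], "turn": [0, 0, 0], "gripper": 1}, {"xyz": [-0.39, -0.905, 0.22], "turn": [0, 0, 0], "gripper": 1}, {"xyz": [-0.39, -0.905, 0.22], "turn": [0, 0, 0], "gripper": 1}, {"xyz": [0, 0, 0], "turn": [0, 0, -1], "gripper": 0.5}, {"xyz": [0, 0, 0], "turn": [0, 0, -1], "gripper": 0.5}, {"xyz": [0, 0, 0], "turn": [0, 0, -1], "gripper": 0.5}, {"xyz": [0, 0, 0], "turn": [0, 0, -1], "gripper": 0.5}, {"xyz": [0, 0, 0], "turn": [0, 0, -1], "gripper": 0.5}, {"xyz": [0, 0, 0], "turn": [0, 0, -1], "gripper": 0.5}, {"xyz": [0, 0, 0], "turn": [0, 0, -1], "gripper": 0.5}, {"xyz": [0, 0, 0], "turn": [0, 0, -1], "gripper": 0.5}, {"xyz": [0, 0, 0], "turn": [0, 0, -1], "gripper": 0.5}, {"xyz": [0, 0, 0], "turn": [0, 0, -1], "gripper": 0.5}]}}

```text
time_s: 1.77
position: [0.4515, -0.2867, 0.162]
tool_rot: [[0.875, -0.484, -0.001], [-0.484, -0.875, 0.001], [-0.001, -0.0, -1.0]]
ft_force: [-0.2, -0.5, -0.7]
grip_width: 0.0637
```

```bash
cat >> h.py <<'E'
def to(p,theta=None,o=None):
    "units (x,y,z rows of 0.04) in the current tool axes, and turn about tool z in 0.08 rad, to reach p, theta"
    o=o or env.observe(); R=np.array(o['tool_rot']); dx=R.T@(np.array(p)-o['position'])/.04
    th=np.degrees(np.arctan2(R[1,0],R[0,0])); s='at %s th %.1f tilt %s shift %s'%(np.round(o['position'],4),th,np.round(R[:2,2],4),np.round(dx,2))
    if theta is not None:
        e=(theta-th+180)%360-180; s+=' turn %.2f'%(-np.radians(e)/.08)
    print(s)
def edges(i,d,P,zlo,zhi,c,r,white=True):
    m=(P[...,2]>zlo)&(P[...,2]<zhi)&(np.hypot(P[...,0]-c[0],P[...,1]-c[1])<r)
    Q=P[m]; q=cv2.minAreaRect((Q[:,:2]*1000).astype(np.float32)); return Q.mean(0),np.round(q[0],1),np.round(q[1],1),round(q[2],1)
E
python3 - <<'E'
from h import *
o=env.observe()
im,d,i=snap('wrist','w1.png'); P=cloud(i,d)
print(o['grip_width'],edges(i,d,P,.040,.056,(.4515,-.286),.06))
to((.4515,-.286,.025),-27,o)
E
```

```text
0.06372057404341579 (array([ 0.45089841, -0.28432179,  0.04800484]), array([ 449.8, -285.6]), array([42.3, 43. ]), 64.9)
at [ 0.4515 -0.2867  0.162 ] th -28.9 tilt [-0.0006  0.0006] shift [-0.01 -0.02  3.42] turn -0.42
```

View pics/w1.png

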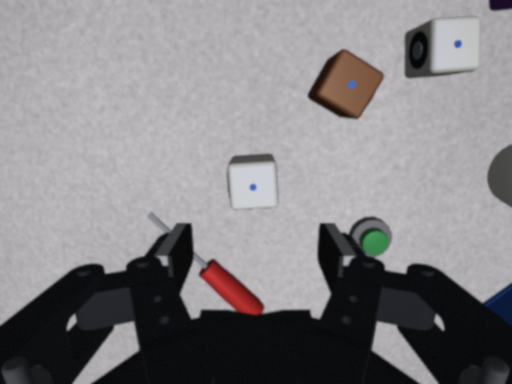

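The wrist view shows cube B at (253,187), centred between the fingers and about 4° off. The driver (175-260, 215-310) is clear of the fingers. Now the grasp.

Emit:
{"method": "step_arm", "body": {"steps": [{"xyz": [-0.05, 0, 0], "turn": [0, 0, -0.8], "gripper": 0.5}, {"xyz": [0, 0, 0.68], "turn": [0, 0, 0], "gripper": 0.5}, {"xyz": [0, 0, 0.68], "turn": [0, 0, 0], "gripper": 0.5}, {"xyz": [0, 0, 0.68], "turn": [0, 0, 0], "gripper": 0.5}, {"xyz": [0, 0, 0.68], "turn": [0, 0, 0], "gripper": 0.5}, {"xyz": [0, 0, 0.68], "turn": [0, 0, 0], "gripper": 0.5}, {"xyz": [0, 0, 0], "turn": [0, 0, 0], "gripper": -0.5}, {"xyz": [0, 0, 0], "turn": [0, 0, 0], "gripper": -0.5}, {"xyz": [0, 0, 0], "turn": [0, 0, 0], "gripper": -0.5}, {"xyz": [0, 0, 0], "turn": [0, 0, 0], "gripper": -0.5}, {"xyz": [0, 0, 0], "turn": [0, 0, 0], "gripper": -0.5}, {"xyz": [0, 0, -0.6], "turn": [0, 0, 0], "gripper": -0.5}, {"xyz": [0, 0, -0.6], "turn": [0, 0, 0], "gripper": -0.5}, {"xyz": [0, 0, -0.6], "turn": [0, 0, 0], "gripper": -0.5}, {"xyz": [0, 0, -0.6], "turn": [0, 0, 0], "gripper": -0.5}, {"xyz": [0, 0, -0.6], "turn": [0, 0, 0], "gripper": -0.5}, {"xyz": [0, 0, -0.6], "turn": [0, 0, 0], "gripper": -0.5}], "squeeze": 60}}

```text
time_s: 3.23
position: [0.4497, -0.2857, 0.1725]
tool_rot: [[0.903, -0.431, 0.001], [-0.431, -0.903, -0.001], [0.001, 0.0, -1.0]]
ft_force: [0.4, -0.0, -1.4]
grip_width: 0.0417
```

Run:
```python
from h import *
t=load('top'); P=cloud(t,t['d'])
m=(P[...,2]>0.068)&(P[...,2]<.080); m[:, :186]=0; m[:,270:]=0; m[:150]=0;m[240:]=0
Q=P[m][:,:2]
a=np.radians(-7.7);
best=None
for deg in np.arange(-12,-3,.25):
    a=np.radians(deg);X=np.array([np.cos(a),np.sin(a)]);Y=np.array([-X[1],X[0]])
    x=np.percentile(Q@X,[.5,99.5]);y=np.percentile(Q@Y,[.5,99.5]); A=(x[1]-x[0])*(y[1]-y[0])
    if best is None or A<best[0]: best=(A,deg,x,y,X*x.mean()+Y*(y[0]+.1),X*x.mean()+Y*y.mean())
print(best)
c=best[4]; a=np.radians(best[1]);X=np.array([np.cos(a),np.sin(a)])
print(env.observe()['grip_width'],env.observe()['ft_force'])
for s in (.033,-.033):
    p=c+X*s; to((*p,.2),best[1]-90)
```

```text
(np.float64(0.0397364380893293), np.float64(-7.75), array([0.46121057, 0.66063124]), array([0.0182688 , 0.21752817]), array([0.57174605, 0.04154781]), array([0.57169612, 0.04118088]))
0.041702335218560156 [ 0.36721129 -0.03143523 -1.44356539]
at [ 0.4497 -0.2857  0.1725] th -25.5 tilt [ 0.001 -0.001] shift [ 0.02 -8.95 -0.69] turn 15.76
at [ 0.4497 -0.2857  0.1725] th -25.5 tilt [ 0.001 -0.001] shift [-1.55 -8.45 -0.69] turn 15.76
```

Emit:
{"method": "step_arm", "body": {"steps": [{"xyz": [-0.172, -0.94, -0.08], "turn": [0, 0, 0], "gripper": -0.5}, {"xyz": [-0.172, -0.94, -0.08], "turn": [0, 0, 0], "gripper": -0.5}, {"xyz": [-0.172, -0.94, -0.08], "turn": [0, 0, 0], "gripper": -0.5}, {"xyz": [-0.172, -0.94, -0.08], "turn": [0, 0, 0], "gripper": -0.5}, {"xyz": [-0.172, -0.94, -0.08], "turn": [0, 0, 0], "gripper": -0.5}, {"xyz": [-0.172, -0.94, -0.08], "turn": [0, 0, 0], "gripper": -0.5}, {"xyz": [-0.172, -0.94, -0.08], "turn": [0, 0, 0], "gripper": -0.5}, {"xyz": [-0.172, -0.94, -0.08], "turn": [0, 0, 0], "gripper": -0.5}, {"xyz": [-0.172, -0.94, -0.08], "turn": [0, 0, 0], "gripper": -0.5}, {"xyz": [0, 0, 0], "turn": [0, 0, 1], "gripper": -0.5}, {"xyz": [0, 0, 0], "turn": [0, 0, 1], "gripper": -0.5}, {"xyz": [0, 0, 0], "turn": [0, 0, 1], "gripper": -0.5}, {"xyz": [0, 0, 0], "turn": [0, 0, 1], "gripper": -0.5}, {"xyz": [0, 0, 0], "turn": [0, 0, 1], "gripper": -0.5}, {"xyz": [0, 0, 0], "turn": [0, 0, 1], "gripper": -0.5}, {"xyz": [0, 0, 0], "turn": [0, 0, 1], "gripper": -0.5}, {"xyz": [0, 0, 0], "turn": [0, 0, 1], "gripper": -0.5}, {"xyz": [0, 0, 0], "turn": [0, 0, 1], "gripper": -0.5}, {"xyz": [0, 0, 0], "turn": [0, 0, 1], "gripper": -0.5}, {"xyz": [0, 0, 0], "turn": [0, 0, 1], "gripper": -0.5}]}}

```text
time_s: 4.9
position: [0.5395, 0.0463, 0.2001]
tool_rot: [[0.239, -0.971, 0.001], [-0.971, -0.239, -0.0], [0.0, -0.001, -1.0]]
ft_force: [0.1, -0.2, -1.2]
grip_width: 0.0416
```

Emit:
{"method": "step_arm", "body": {"steps": [{"xyz": [0, 0, 0], "turn": [0, 0, 1], "gripper": -0.5}, {"xyz": [0, 0, 0], "turn": [0, 0, 1], "gripper": -0.5}, {"xyz": [0, 0, 0], "turn": [0, 0, 1], "gripper": -0.5}, {"xyz": [0, 0, 0], "turn": [0, 0, 1], "gripper": -0.5}, {"xyz": [0, 0, 0], "turn": [0, 0, 0.75], "gripper": -0.5}, {"xyz": [0, 0, 0], "turn": [0, 0, 0], "gripper": -0.5}]}}

```text
time_s: 5.4
position: [0.5395, 0.0463, 0.2]
tool_rot: [[-0.136, -0.991, 0.001], [-0.991, 0.136, -0.0], [-0.0, -0.001, -1.0]]
ft_force: [0.5, 0.6, -1.4]
grip_width: 0.0413
```

Run:
```python
from h import *
o=env.observe(); print(o['grip_width'])
to((.539,.046,.039),-97.75,o)
im,d,i=snap('wrist','w2.png')
```

```text
0.041316036272715524
at [0.5395 0.0463 0.2   ] th -97.8 tilt [ 0.0011 -0.0002] shift [0.01 0.02 4.02] turn -0.01
```

View pics/w2.png

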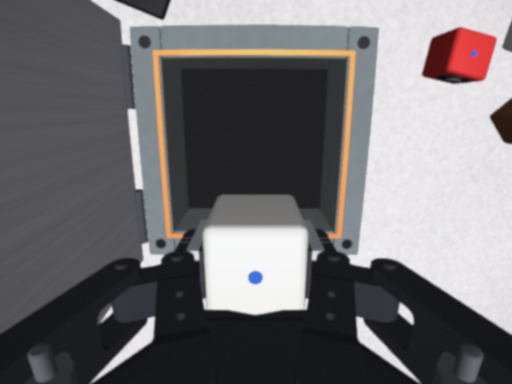

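The cube is held at (255,260) and lines up square with the chamber well (153-355, 50-238). I'm lowering it into the near half.

Emit:
{"method": "step_arm", "body": {"steps": [{"xyz": [0, 0, 0.75], "turn": [0, 0, 0], "gripper": -0.5}, {"xyz": [0, 0, 0.75], "turn": [0, 0, 0], "gripper": -0.5}, {"xyz": [0, 0, 0.75], "turn": [0, 0, 0], "gripper": -0.5}, {"xyz": [0, 0, 0.75], "turn": [0, 0, 0], "gripper": -0.5}, {"xyz": [0, 0, 0.75], "turn": [0, 0, 0], "gripper": -0.5}, {"xyz": [0, 0, 0.15], "turn": [0, 0, 0], "gripper": -0.5}, {"xyz": [0, 0, 0.15], "turn": [0, 0, 0], "gripper": -0.5}, {"xyz": [0, 0, 0], "turn": [0, 0, 0], "gripper": -0.5}, {"xyz": [0, 0, 0], "turn": [0, 0, 0], "gripper": 0.4}, {"xyz": [0, 0, 0], "turn": [0, 0, 0], "gripper": 0.4}, {"xyz": [0, 0, 0], "turn": [0, 0, 0], "gripper": 0.4}, {"xyz": [0, 0, 0], "turn": [0, 0, 0], "gripper": 0.4}, {"xyz": [0, 0, -0.8], "turn": [0, 0, 0], "gripper": 0.4}, {"xyz": [0, 0, -0.8], "turn": [0, 0, 0], "gripper": 0.4}, {"xyz": [0, 0, -0.8], "turn": [0, 0, 0], "gripper": 0.4}, {"xyz": [0, 0, -0.8], "turn": [0, 0, 0], "gripper": 0.4}, {"xyz": [0, 0, -0.4], "turn": [0, 0, 0], "gripper": 0.4}]}}

```text
time_s: 6.87
position: [0.5405, 0.0462, 0.1856]
tool_rot: [[-0.134, -0.991, 0.006], [-0.991, 0.134, -0.001], [-0.0, -0.006, -1.0]]
ft_force: [-0.2, 0.3, 0.5]
grip_width: 0.0598
```

Run:
```python
from h import *
o=env.observe(); print(o['grip_width'])
im,d,i=snap('wrist'); P=cloud(i,d)
print(edges(i,d,P,.05,.064,(.539,.046),.05))
im,d,i=snap('top','top1.png'); P=cloud(i,d)
print(edges(i,d,P,.040,.056,(.646,-.262),.045))
to((.646,-.262,.16),-25,o)
```

```text
0.059819456379661455
(array([0.53767241, 0.04591504, 0.05927124]), array([529.1,  47.5]), array([49.4, 68.4]), 81.8)
(array([ 0.64573831, -0.26130907,  0.04705048]), array([ 645.6, -261.6]), array([43. , 40.6]), 66.1)
at [0.5405 0.0462 0.1856] th -97.7 tilt [ 0.0061 -0.0008] shift [ 7.28 -3.64  0.66] turn -15.86
```

Emit:
{"method": "step_arm", "body": {"steps": [{"xyz": [0.81, -0.404, 0.04], "turn": [0, 0, 0], "gripper": 0.5}, {"xyz": [0.81, -0.404, 0.04], "turn": [0, 0, 0], "gripper": 0.5}, {"xyz": [0.81, -0.404, 0.04], "turn": [0, 0, 0], "gripper": 0.5}, {"xyz": [0.81, -0.404, 0.04], "turn": [0, 0, 0], "gripper": 0.5}, {"xyz": [0.81, -0.404, 0.04], "turn": [0, 0, 0], "gripper": 0.5}, {"xyz": [0.81, -0.404, 0.04], "turn": [0, 0, 0], "gripper": 0.5}, {"xyz": [0.81, -0.404, 0.04], "turn": [0, 0, 0], "gripper": 0.5}, {"xyz": [0.81, -0.404, 0.04], "turn": [0, 0, 0], "gripper": 0.5}, {"xyz": [0.81, -0.404, 0.04], "turn": [0, 0, 0], "gripper": 0.5}, {"xyz": [0, 0, 0], "turn": [0, 0, -1], "gripper": 0.5}, {"xyz": [0, 0, 0], "turn": [0, 0, -1], "gripper": 0.5}, {"xyz": [0, 0, 0], "turn": [0, 0, -1], "gripper": 0.5}, {"xyz": [0, 0, 0], "turn": [0, 0, -1], "gripper": 0.5}, {"xyz": [0, 0, 0], "turn": [0, 0, -1], "gripper": 0.5}, {"xyz": [0, 0, 0], "turn": [0, 0, -1], "gripper": 0.5}, {"xyz": [0, 0, 0], "turn": [0, 0, -1], "gripper": 0.5}, {"xyz": [0, 0, 0], "turn": [0, 0, -1], "gripper": 0.5}, {"xyz": [0, 0, 0], "turn": [0, 0, -1], "gripper": 0.5}, {"xyz": [0, 0, 0], "turn": [0, 0, -1], "gripper": 0.5}, {"xyz": [0, 0, 0], "turn": [0, 0, -1], "gripper": 0.5}]}}

```text
time_s: 8.63
position: [0.6444, -0.262, 0.1653]
tool_rot: [[0.681, -0.732, -0.002], [-0.732, -0.681, 0.001], [-0.002, 0.001, -1.0]]
ft_force: [-0.1, 0.1, 0.1]
grip_width: 0.0645
```

Emit:
{"method": "step_arm", "body": {"steps": [{"xyz": [0, 0, 0], "turn": [0, 0, -1], "gripper": 0.5}, {"xyz": [0, 0, 0], "turn": [0, 0, -1], "gripper": 0.5}, {"xyz": [0, 0, 0], "turn": [0, 0, -1], "gripper": 0.5}, {"xyz": [0, 0, 0], "turn": [0, 0, -1], "gripper": 0.5}, {"xyz": [0, 0, 0], "turn": [0, 0, -0.85], "gripper": 0.5}, {"xyz": [0, 0, 0], "turn": [0, 0, 0], "gripper": 0.5}]}}

```text
time_s: 9.13
position: [0.6445, -0.2621, 0.1654]
tool_rot: [[0.907, -0.421, -0.002], [-0.421, -0.907, 0.001], [-0.002, -0.0, -1.0]]
ft_force: [0.5, 0.3, 0.4]
grip_width: 0.0641
```

Run:
```python
from h import *
o=env.observe(); print(o['grip_width'])
im,d,i=snap('wrist','w3.png'); P=cloud(i,d)
e=edges(i,d,P,.040,.056,(.646,-.262),.05); print(e)
to((.6456,-.2616,.026),-24.5,o)
```

```text
0.06406801925372886
(array([ 0.64695399, -0.26050728,  0.04814321]), array([ 645.9, -261.8]), array([42.3, 42.8]), 66.5)
at [ 0.6445 -0.2621  0.1654] th -24.9 tilt [-0.0016  0.001 ] shift [ 0.03 -0.02  3.49] turn -0.09
```

View pics/w3.png

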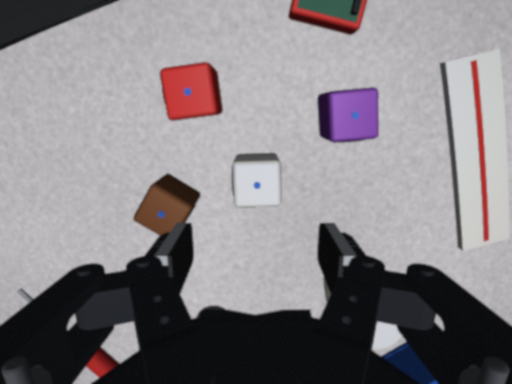

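White cube A is at (256,185). Brown's nearest corner at (198,195) is close, so I'm narrowing the opening to about 53 mm.

Emit:
{"method": "step_arm", "body": {"steps": [{"xyz": [0.03, -0.02, 0], "turn": [0, 0, -0.2], "gripper": 0.25}, {"xyz": [0, 0, 0.7], "turn": [0, 0, 0], "gripper": 0.25}, {"xyz": [0, 0, 0.7], "turn": [0, 0, 0], "gripper": 0.25}, {"xyz": [0, 0, 0.7], "turn": [0, 0, 0], "gripper": 0.25}, {"xyz": [0, 0, 0.7], "turn": [0, 0, 0], "gripper": 0.25}, {"xyz": [0, 0, 0.7], "turn": [0, 0, 0], "gripper": 0.25}, {"xyz": [0, 0, 0], "turn": [0, 0, 0], "gripper": -0.5}, {"xyz": [0, 0, 0], "turn": [0, 0, 0], "gripper": -0.5}, {"xyz": [0, 0, 0], "turn": [0, 0, 0], "gripper": -0.5}, {"xyz": [0, 0, 0], "turn": [0, 0, 0], "gripper": -0.5}, {"xyz": [0, 0, 0], "turn": [0, 0, 0], "gripper": -0.5}, {"xyz": [0, 0, -0.8], "turn": [0, 0, 0], "gripper": -0.5}, {"xyz": [0, 0, -0.8], "turn": [0, 0, 0], "gripper": -0.5}, {"xyz": [0, 0, -0.8], "turn": [0, 0, 0], "gripper": -0.5}, {"xyz": [0, 0, -0.8], "turn": [0, 0, 0], "gripper": -0.5}, {"xyz": [0, 0, -0.8], "turn": [0, 0, 0], "gripper": -0.5}, {"xyz": [0, 0, -0.4], "turn": [0, 0, 0], "gripper": -0.5}]}}

```text
time_s: 10.6
position: [0.6469, -0.2623, 0.2088]
tool_rot: [[0.913, -0.409, 0.007], [-0.409, -0.913, -0.004], [0.008, 0.001, -1.0]]
ft_force: [0.5, -0.2, -0.7]
grip_width: 0.0413
```

Run:
```python
from h import *
o=env.observe(); print(o['grip_width'])
to((.6046,.0365,.2),-97.75,o)
```

```text
0.041262364047713516
at [ 0.6469 -0.2623  0.2088] th -24.1 tilt [ 0.0066 -0.0041] shift [-4.02 -6.39  0.18] turn 16.06
```

Emit:
{"method": "step_arm", "body": {"steps": [{"xyz": [-0.502, -0.8, 0], "turn": [0, 0, 0], "gripper": -0.5}, {"xyz": [-0.502, -0.8, 0], "turn": [0, 0, 0], "gripper": -0.5}, {"xyz": [-0.502, -0.8, 0], "turn": [0, 0, 0], "gripper": -0.5}, {"xyz": [-0.502, -0.8, 0], "turn": [0, 0, 0], "gripper": -0.5}, {"xyz": [-0.502, -0.8, 0], "turn": [0, 0, 0], "gripper": -0.5}, {"xyz": [-0.502, -0.8, 0], "turn": [0, 0, 0], "gripper": -0.5}, {"xyz": [-0.502, -0.8, 0], "turn": [0, 0, 0], "gripper": -0.5}, {"xyz": [-0.502, -0.8, 0], "turn": [0, 0, 0], "gripper": -0.5}, {"xyz": [0, 0, 0], "turn": [0, 0, 1], "gripper": -0.5}, {"xyz": [0, 0, 0], "turn": [0, 0, 1], "gripper": -0.5}, {"xyz": [0, 0, 0], "turn": [0, 0, 1], "gripper": -0.5}, {"xyz": [0, 0, 0], "turn": [0, 0, 1], "gripper": -0.5}, {"xyz": [0, 0, 0], "turn": [0, 0, 1], "gripper": -0.5}, {"xyz": [0, 0, 0], "turn": [0, 0, 1], "gripper": -0.5}, {"xyz": [0, 0, 0], "turn": [0, 0, 1], "gripper": -0.5}, {"xyz": [0, 0, 0], "turn": [0, 0, 1], "gripper": -0.5}, {"xyz": [0, 0, 0], "turn": [0, 0, 1], "gripper": -0.5}, {"xyz": [0, 0, 0], "turn": [0, 0, 1], "gripper": -0.5}, {"xyz": [0, 0, 0], "turn": [0, 0, 1], "gripper": -0.5}, {"xyz": [0, 0, 0], "turn": [0, 0, 1], "gripper": -0.5}]}}

```text
time_s: 12.27
position: [0.6042, 0.0373, 0.204]
tool_rot: [[0.185, -0.983, 0.002], [-0.983, -0.185, -0.0], [0.001, -0.002, -1.0]]
ft_force: [0.1, 0.4, -1.1]
grip_width: 0.0416
```

Emit:
{"method": "step_arm", "body": {"steps": [{"xyz": [0, 0, 0], "turn": [0, 0, 1], "gripper": -0.5}, {"xyz": [0, 0, 0], "turn": [0, 0, 1], "gripper": -0.5}, {"xyz": [0, 0, 0], "turn": [0, 0, 1], "gripper": -0.5}, {"xyz": [0, 0, 0], "turn": [0, 0, 1], "gripper": -0.5}, {"xyz": [0, 0, 0], "turn": [0, 0, 0], "gripper": -0.5}]}}

```text
time_s: 12.68
position: [0.6042, 0.0373, 0.2039]
tool_rot: [[-0.133, -0.991, 0.002], [-0.991, 0.133, -0.0], [0.0, -0.002, -1.0]]
ft_force: [-0.3, 0.1, -1.2]
grip_width: 0.0414
```

Run:
```python
from h import *
o=env.observe(); print(o['grip_width'])
to((.6046,.0368,.0375),-97.75,o)
im,d,i=snap('wrist'); P=cloud(i,d); print(edges(i,d,P,.05,.064,(.539,.046),.04))
snap('top','top2.png')
```

```text
0.041350327758229194
at [0.6042 0.0373 0.2039] th -97.6 tilt [ 0.0017 -0.0002] shift [ 0.01 -0.    4.16] turn 0.03
(array([nan, nan, nan]), array([0., 0.]), array([0., 0.]), 0.0)h.py:32: RuntimeWarning: Mean of empty slice.
  Q=P[m]; q=cv2.minAreaRect((Q[:,:2]*1000).astype(np.float32)); return Q.mean(0),np.round(q[0],1),np.round(q[1],1),round(q[2],1)
  ret = um.true_divide(
```

Emit:
{"method": "step_arm", "body": {"steps": [{"xyz": [0, 0, 0.75], "turn": [0, 0, 0], "gripper": -0.5}, {"xyz": [0, 0, 0.75], "turn": [0, 0, 0], "gripper": -0.5}, {"xyz": [0, 0, 0.75], "turn": [0, 0, 0], "gripper": -0.5}, {"xyz": [0, 0, 0.75], "turn": [0, 0, 0], "gripper": -0.5}, {"xyz": [0, 0, 0.75], "turn": [0, 0, 0], "gripper": -0.5}, {"xyz": [0, 0, 0.2], "turn": [0, 0, 0], "gripper": -0.5}, {"xyz": [0, 0, 0.2], "turn": [0, 0, 0], "gripper": -0.5}, {"xyz": [0, 0, 0], "turn": [0, 0, 0], "gripper": -0.5}, {"xyz": [0, 0, 0], "turn": [0, 0, 0], "gripper": 0.4}, {"xyz": [0, 0, 0], "turn": [0, 0, 0], "gripper": 0.4}, {"xyz": [0, 0, 0], "turn": [0, 0, 0], "gripper": 0.4}, {"xyz": [0, 0, 0], "turn": [0, 0, 0], "gripper": 0.4}, {"xyz": [0, 0, -0.8], "turn": [0, 0, 0], "gripper": 0.4}, {"xyz": [0, 0, -0.8], "turn": [0, 0, 0], "gripper": 0.4}, {"xyz": [0, 0, -0.8], "turn": [0, 0, 0], "gripper": 0.4}, {"xyz": [0, 0, -0.8], "turn": [0, 0, 0], "gripper": 0.4}, {"xyz": [0, 0, -0.8], "turn": [0, 0, 0], "gripper": 0.4}, {"xyz": [0, 0.9, -0.3], "turn": [0, 0, 0], "gripper": 0.4}, {"xyz": [0, 0.9, -0.3], "turn": [0, 0, 0], "gripper": 0.4}, {"xyz": [0, 0, 0], "turn": [0, 0, 0], "gripper": 0.4}]}}

```text
time_s: 14.45
position: [0.5286, 0.0478, 0.2239]
tool_rot: [[-0.129, -0.992, 0.002], [-0.992, 0.129, -0.0], [-0.0, -0.002, -1.0]]
ft_force: [2.1, -0.9, 0.9]
grip_width: 0.0598
```

Run:
```python
from h import *
o=env.observe(); print(o['grip_width'],o['position'])
im,d,i=snap('wrist','w4.png'); P=cloud(i,d)
t,dt,it=snap('top','top3.png'); Q=cloud(it,dt)
s,ds,si=snap('scene')
c=np.zeros((384,1024,3),np.uint8); c[:,:512]=im; c[:,512:]=s; cv2.imwrite('pics/v4.png',cv2.resize(c,(800,300))[:,:,::-1])
# lid points from wrist+scene, in chamber frame
a=np.radians(-7.75);X=np.array([np.cos(a),np.sin(a),0]);Y=np.array([-X[1],X[0],0]);C=np.array([.5717,.0415,0])
for n,p in (('top',Q),('scene',cloud(si,ds))):
    q=p-C; x=q@X;y=q@Y;z=q[...,2]
    m=(np.abs(x)<.105)&(y>.08)&(y<.22)&(z>.10)&(z<.32)
    for lo in np.arange(.1,.31,.03):
        k=m&(z>=lo)&(z<lo+.03)
        if k.sum()>5: print(n,lo.round(2),k.sum(),np.percentile(y[k],[2,50,98]).round(3),np.percentile(x[k],[2,98]).round(3),z[k].max().round(3))
```

```text
0.05980261500884731 [0.52864629 0.04775771 0.22385322]
top 0.1 14 [0.102 0.147 0.151] [-0.049  0.099] 0.129
top 0.13 9 [0.102 0.102 0.102] [0.088 0.1  ] 0.16
top 0.16 15 [0.101 0.101 0.102] [0.079 0.101] 0.189
top 0.19 22 [0.1   0.101 0.101] [0.069 0.099] 0.22
top 0.22 30 [0.1   0.1   0.106] [-0.009  0.099] 0.249
top 0.25 412 [0.1   0.131 0.149] [-0.103  0.102] 0.28
top 0.28 469 [0.1   0.108 0.141] [-0.103  0.099] 0.29
scene 0.1 451 [0.103 0.105 0.148] [-0.096  0.103] 0.13
scene 0.13 422 [0.103 0.104 0.11 ] [-0.1    0.104] 0.16
scene 0.16 448 [0.102 0.104 0.112] [-0.1    0.103] 0.19
scene 0.19 469 [0.101 0.103 0.109] [-0.095  0.103] 0.22
scene 0.22 474 [0.101 0.102 0.11 ] [-0.087  0.104] 0.25
scene 0.25 761 [0.1   0.102 0.148] [-0.096  0.104] 0.28
scene 0.28 334 [0.1   0.106 0.136] [-0.101  0.101] 0.287
```

View pics/v4.png

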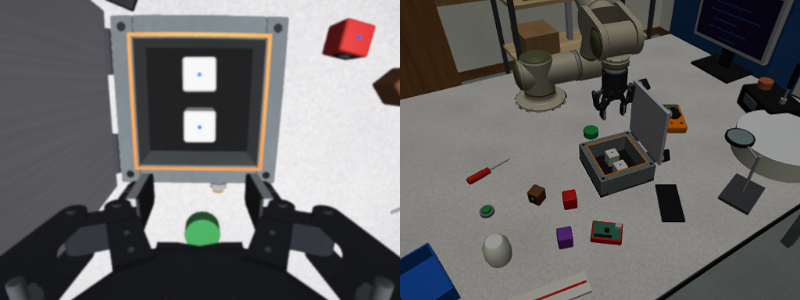

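Both cubes stand in the well at (199,75) and (199,127), and no other white cube is in sight, so two are present. The lid is near-upright with its outer face at chamber y≈0.112. Next: shut the fingers, go over behind the lid, descend and push it.

Emit:
{"method": "step_arm", "body": {"steps": [{"xyz": [0, 0, -0.85], "turn": [0, 0, 0], "gripper": -1}, {"xyz": [0, 0, -0.85], "turn": [0, 0, 0], "gripper": -1}, {"xyz": [0, 0, -0.85], "turn": [0, 0, 0], "gripper": -1}, {"xyz": [0, 0, -0.85], "turn": [0, 0, 0], "gripper": -1}, {"xyz": [-0.846, -0.22, 0], "turn": [0, 0, 0], "gripper": -1}, {"xyz": [-0.846, -0.22, 0], "turn": [0, 0, 0], "gripper": -1}, {"xyz": [-0.846, -0.22, 0], "turn": [0, 0, 0], "gripper": -1}, {"xyz": [-0.846, -0.22, 0], "turn": [0, 0, 0], "gripper": -1}, {"xyz": [-0.846, -0.22, 0], "turn": [0, 0, 0], "gripper": -1}, {"xyz": [0, 0, 0], "turn": [0, 0, 0], "gripper": -1}, {"xyz": [0, 0, 0.8], "turn": [0, 0, 0], "gripper": -1}, {"xyz": [0, 0, 0.8], "turn": [0, 0, 0], "gripper": -1}, {"xyz": [0, 0, 0.8], "turn": [0, 0, 0], "gripper": -1}, {"xyz": [0, 0, 0], "turn": [0, 0, 0], "gripper": -1}], "squeeze": 20}}

```text
time_s: 15.77
position: [0.5971, 0.2082, 0.2534]
tool_rot: [[-0.13, -0.991, -0.013], [-0.992, 0.13, -0.002], [0.004, 0.012, -1.0]]
ft_force: [-0.5, -0.3, -1.1]
grip_width: -0.0001
```

Run:
```python
from h import *
a=np.radians(-7.75);X=np.array([np.cos(a),np.sin(a),0]);Y=np.array([-X[1],X[0],0]);C=np.array([.5717,.0415,0])
o=env.observe(); q=o['position']-C; print(q@X,q@Y,q[2],o['grip_width'],o['ft_force'],o['q'])
```

```text
0.0027295494233869864 0.16862332701647265 0.2534167119807469 -0.00011633220415401448 [-0.52213694 -0.30151144 -1.09128746] [ 8.51674404e+00  3.05455621e+01  5.90899824e+01 -4.10375595e-03
  9.10899404e+01  1.05988235e+02]
```

Emit:
{"method": "step_arm", "body": {"steps": [{"xyz": [0.5, 0, 0], "turn": [0, 0, 0], "gripper": -1}, {"xyz": [0.25, 0, 0], "turn": [0, 0, 0], "gripper": -1}, {"xyz": [0.25, 0, 0], "turn": [0, 0, 0], "gripper": -1}, {"xyz": [0.25, 0, 0], "turn": [0, 0, 0], "gripper": -1}, {"xyz": [0.25, 0, 0], "turn": [0, 0, 0], "gripper": -1}, {"xyz": [0.25, 0, 0], "turn": [0, 0, 0], "gripper": -1}, {"xyz": [0.25, 0, 0], "turn": [0, 0, 0], "gripper": -1}, {"xyz": [0.25, 0, 0], "turn": [0, 0, 0], "gripper": -1}, {"xyz": [0.25, 0, 0], "turn": [0, 0, 0], "gripper": -1}, {"xyz": [0.25, 0, 0], "turn": [0, 0, 0], "gripper": -1}, {"xyz": [0.25, 0, 0], "turn": [0, 0, 0], "gripper": -1}, {"xyz": [0.25, 0, 0], "turn": [0, 0, 0], "gripper": -1}, {"xyz": [0.25, 0, 0], "turn": [0, 0, 0], "gripper": -1}]}}

```text
time_s: 16.85
position: [0.5801, 0.0687, 0.2608]
tool_rot: [[-0.13, -0.992, -0.0], [-0.992, 0.13, -0.0], [0.0, 0.0, -1.0]]
ft_force: [0.5, 2.2, -0.2]
grip_width: 0.0
```

Emit:
{"method": "step_arm", "body": {"steps": [{"xyz": [0.25, 0, 0], "turn": [0, 0, 0], "gripper": -1}, {"xyz": [0.25, 0, 0], "turn": [0, 0, 0], "gripper": -1}, {"xyz": [0.25, 0, 0], "turn": [0, 0, 0], "gripper": -1}, {"xyz": [0, 0, 0], "turn": [0, 0, 0], "gripper": -1}, {"xyz": [0, 0, 0], "turn": [0, 0, 0], "gripper": -1}, {"xyz": [0, 0, 0], "turn": [0, 0, 0], "gripper": -1}, {"xyz": [0, 0, -0.5], "turn": [0, 0, 0], "gripper": -1}, {"xyz": [0, 0, -0.5], "turn": [0, 0, 0], "gripper": -1}, {"xyz": [0, 0, -0.5], "turn": [0, 0, 0], "gripper": -1}, {"xyz": [0, 0, -0.5], "turn": [0, 0, 0], "gripper": -1}]}}

```text
time_s: 17.68
position: [0.5762, 0.0407, 0.3417]
tool_rot: [[-0.129, -0.992, -0.0], [-0.992, 0.129, -0.0], [0.0, 0.0, -1.0]]
ft_force: [0.8, -0.1, -0.3]
grip_width: -0.0002
```

```bash
cat >> h.py <<'E'
a_=np.radians(-7.75);X=np.array([np.cos(a_),np.sin(a_),0]);Y=np.array([-X[1],X[0],0]);C=np.array([.5717,.0415,0])
def ch(p): q=np.array(p)-C; return np.stack([q@X,q@Y,q[...,2]],-1)
E
python3 - <<'E'
from h import *
o=env.observe(); print(ch(o['position']),o['ft_force'])
s,ds,si=snap('scene'); q=ch(cloud(si,ds))
m=(np.abs(q[...,0])<.05)&(q[...,1]>-.12)&(q[...,1]<.2)&(q[...,2]>.06)&(q[...,2]<.25)
for lo in np.arange(-.12,.16,.03):
    k=m&(q[...,1]>=lo)&(q[...,1]<lo+.03)
    if k.sum()>5: print(lo.round(2),k.sum(),np.percentile(q[...,2][k],[10,50,90]).round(3))
E
```

```text
[ 4.61492190e-03 -2.27542898e-04  3.41696533e-01] [ 0.82197967 -0.10895798 -0.2529318 ]
-0.12 146 [0.065 0.074 0.076]
-0.09 150 [0.073 0.075 0.077]
-0.06 192 [0.215 0.22  0.223]
-0.03 131 [0.189 0.201 0.21 ]
0.0 81 [0.164 0.179 0.185]
0.03 60 [0.138 0.148 0.159]
0.06 98 [0.065 0.114 0.128]
0.09 78 [0.087 0.095 0.103]
```

Emit:
{"method": "step_arm", "body": {"steps": [{"xyz": [0, 0.8, 0], "turn": [0, 0, 0], "gripper": 0}, {"xyz": [0, 0.8, 0], "turn": [0, 0, 0], "gripper": 0}, {"xyz": [0, 0.4, 0], "turn": [0, 0, 0], "gripper": 0}, {"xyz": [0, 0, 0], "turn": [0, 0, 0], "gripper": 0}, {"xyz": [0, 0, 0], "turn": [0, 0, 0], "gripper": 0}, {"xyz": [0, 0, 0], "turn": [0, 0, 0], "gripper": 0}, {"xyz": [0, 0, 0], "turn": [0, 0, 0], "gripper": 0}, {"xyz": [0, 0, 0], "turn": [0, 0, 0], "gripper": 0}, {"xyz": [0, 0, 0], "turn": [0, 0, 0], "gripper": 0}, {"xyz": [0, 0, 0], "turn": [0, 0, 0], "gripper": 0}, {"xyz": [0, 0, 0], "turn": [0, 0, 0], "gripper": 0}, {"xyz": [0, 0, 0], "turn": [0, 0, 0], "gripper": 0}, {"xyz": [0, 0, 0], "turn": [0, 0, 0], "gripper": 0}, {"xyz": [0, 0, 0], "turn": [0, 0, 0], "gripper": 0}, {"xyz": [0, 0, 0], "turn": [0, 0, 0], "gripper": 0}, {"xyz": [0, 0, 0], "turn": [0, 0, 0], "gripper": 0}, {"xyz": [0, 0, 0], "turn": [0, 0, 0], "gripper": 0}, {"xyz": [0, 0, 0], "turn": [0, 0, 0], "gripper": 0}, {"xyz": [0, 0, 0], "turn": [0, 0, 0], "gripper": 0}, {"xyz": [0, 0, 0], "turn": [0, 0, 0], "gripper": 0}]}}

```text
time_s: 19.4
position: [0.497, 0.0505, 0.3407]
tool_rot: [[-0.13, -0.992, -0.0], [-0.992, 0.13, -0.0], [0.0, 0.0, -1.0]]
ft_force: [0.2, -0.0, 0.6]
grip_width: 0.0427
```

Emit:
{"method": "step_arm", "body": {"steps": [{"xyz": [0, 0, 0], "turn": [0, 0, 0], "gripper": 0}, {"xyz": [0, 0, 0], "turn": [0, 0, 0], "gripper": 0}, {"xyz": [0, 0, 0], "turn": [0, 0, 0], "gripper": 0}, {"xyz": [0, 0, 0], "turn": [0, 0, 0], "gripper": 0}, {"xyz": [0, 0, 0], "turn": [0, 0, 0], "gripper": 0}, {"xyz": [0, 0, 0], "turn": [0, 0, 0], "gripper": 0}, {"xyz": [0, 0, 0], "turn": [0, 0, 0], "gripper": 0}, {"xyz": [0, 0, 0], "turn": [0, 0, 0], "gripper": 0}, {"xyz": [0, 0, 0], "turn": [0, 0, 0], "gripper": 0}, {"xyz": [0, 0, 0], "turn": [0, 0, 0], "gripper": 0}, {"xyz": [0, 0, 0], "turn": [0, 0, 0], "gripper": 0}, {"xyz": [0, 0, 0], "turn": [0, 0, 0], "gripper": 0}, {"xyz": [0, 0, 0], "turn": [0, 0, 0], "gripper": 0}, {"xyz": [0, 0, 0], "turn": [0, 0, 0], "gripper": 0}, {"xyz": [0, 0, 0], "turn": [0, 0, 0], "gripper": 0}, {"xyz": [0, 0, 0], "turn": [0, 0, 0], "gripper": 0}, {"xyz": [0, 0, 0], "turn": [0, 0, 0], "gripper": 0}, {"xyz": [0, 0, 0], "turn": [0, 0, 0], "gripper": 0}, {"xyz": [0, 0, 0], "turn": [0, 0, 0], "gripper": 0}, {"xyz": [0, 0, 0], "turn": [0, 0, 0], "gripper": 0}]}}

```text
time_s: 21.07
position: [0.497, 0.0505, 0.3407]
tool_rot: [[-0.13, -0.992, 0.0], [-0.992, 0.13, -0.0], [0.0, -0.0, -1.0]]
ft_force: [0.2, -0.5, 0.4]
grip_width: 0.0423
```

```bash
cat >> h.py <<'E'
def bolts(fn=None):
    o=env.observe(); im,d,i=snap('wrist',fn); P=cloud(i,d); q=ch(P)
    m=(np.abs(q[...,0])<.12)&(np.abs(q[...,1])<.12)
    k=m&(q[...,2]>.08)&(q[...,2]<.092); print('lid z',np.median(q[...,2][k]), 'x',np.percentile(q[...,0][k],[.5,99.5]),'y',np.percentile(q[...,1][k],[.5,99.5]))
    for n,(sx,sy) in {1:(-1,-1),2:(-1,1),3:(1,1),4:(1,-1)}.items():
        k=m&(q[...,2]>.110)&(q[...,2]<.130)&(q[...,0]*sx>.04)&(q[...,1]*sy>.04)
        Q=P[k]; 
        if len(Q)<20: print(n,len(Q)); continue
        r=cv2.minAreaRect((Q[:,:2]*1000).astype(np.float32)); c=np.array(r[0])/1000; b=cv2.boxPoints(r)
        e=[b[1]-b[0],b[2]-b[1]]; e=max(e,key=np.linalg.norm); L=np.degrees(np.arctan2(e[1],e[0]))
        br=im[k].sum(1); w=Q[br>350]; 
        if len(w)>3:
            v=w[:,:2].mean(0)-c
            if v@e<0: L+=180
        print(n,len(Q),'world',c.round(4),'ch',ch([*c,0])[:2].round(4),'size',np.round(r[1],1),'wing dir',round((L+180)%360-180,1),'white',len(w),'ztop',Q[:,2].max().round(4))
    return o
E
python3 - <<'E'
from h import *
bolts('w5.png')
E
```

```text
lid z 0.08758991842433567 x [-0.10592982  0.10101033] y [-0.10245105  0.1054248 ]
1 387 world [ 0.471  -0.0311] ch [-0.09   -0.0855] size [39.7 13.3] wing dir 20.5 white 62 ztop 0.1267
2 387 world [0.495  0.1408] ch [-0.0894  0.088 ] size [12.8 39.7] wing dir -36.7 white 68 ztop 0.1266
3 537 world [0.6673 0.1168] ch [0.0846 0.0875] size [39.8 13.7] wing dir 60.9 white 83 ztop 0.1279
4 571 world [ 0.6437 -0.0556] ch [ 0.0844 -0.0865] size [13.4 40.2] wing dir -3.9 white 98 ztop 0.127
```

View pics/w5.png

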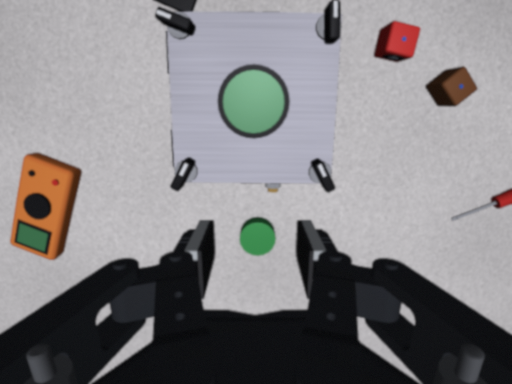

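The lid is shut (surface z 0.0876). The wings measure 40x13 mm, at bolt 4 (333,20), 3 (176,20), 2 (183,174) and 1 (322,174), at about ±87 mm from the centre. I'm starting pass 1 with bolt 1 and unwinding the wrist so that all 180° stays in range.

Emit:
{"method": "step_arm", "body": {"steps": [{"xyz": [0.42, 0.076, 0.7], "turn": [0, 0, -1], "gripper": 0}, {"xyz": [0.42, 0.076, 0.7], "turn": [0, 0, 0], "gripper": 0}, {"xyz": [0.42, 0.076, 0.7], "turn": [0, 0, 0], "gripper": 0}, {"xyz": [0.42, 0.076, 0.7], "turn": [0, 0, 0], "gripper": 0}, {"xyz": [0.42, 0.076, 0.7], "turn": [0, 0, 0], "gripper": 0}, {"xyz": [0, 0, 0], "turn": [0, 0, -1], "gripper": 0}, {"xyz": [0, 0, 0], "turn": [0, 0, -1], "gripper": 0}, {"xyz": [0, 0, 0], "turn": [0, 0, -1], "gripper": 0}, {"xyz": [0, 0, 0], "turn": [0, 0, -1], "gripper": 0}, {"xyz": [0, 0, 0], "turn": [0, 0, -1], "gripper": 0}, {"xyz": [0, 0, 0], "turn": [0, 0, -1], "gripper": 0}, {"xyz": [0, 0, 0], "turn": [0, 0, -1], "gripper": 0}, {"xyz": [0, 0, 0], "turn": [0, 0, -1], "gripper": 0}, {"xyz": [0, 0, 0], "turn": [0, 0, -1], "gripper": 0}, {"xyz": [0, 0, 0], "turn": [0, 0, -1], "gripper": 0}, {"xyz": [0, 0, 0], "turn": [0, 0, -1], "gripper": 0}, {"xyz": [0, 0, 0], "turn": [0, 0, -1], "gripper": 0}, {"xyz": [0, 0, 0], "turn": [0, 0, -1], "gripper": 0}, {"xyz": [0, 0, 0], "turn": [0, 0, -1], "gripper": 0}, {"xyz": [0, 0, 0], "turn": [0, 0, -1], "gripper": 0}]}}

```text
time_s: 22.78
position: [0.4764, -0.0323, 0.2008]
tool_rot: [[0.914, -0.405, 0.0], [-0.405, -0.914, -0.0], [0.0, 0.0, -1.0]]
ft_force: [1.0, -0.3, -0.6]
grip_width: 0.0428
```

Emit:
{"method": "step_arm", "body": {"steps": [{"xyz": [0, 0, 0], "turn": [0, 0, -1], "gripper": 0}, {"xyz": [0, 0, 0], "turn": [0, 0, -1], "gripper": 0}, {"xyz": [0, 0, 0], "turn": [0, 0, -1], "gripper": 0}, {"xyz": [0, 0, 0], "turn": [0, 0, -1], "gripper": 0}, {"xyz": [0, 0, 0], "turn": [0, 0, -1], "gripper": 0}, {"xyz": [0, 0, 0], "turn": [0, 0, -1], "gripper": 0}, {"xyz": [0, 0, 0], "turn": [0, 0, -1], "gripper": 0}, {"xyz": [0, 0, 0], "turn": [0, 0, -1], "gripper": 0}, {"xyz": [0, 0, 0], "turn": [0, 0, -1], "gripper": 0}, {"xyz": [0, 0, 0], "turn": [0, 0, -1], "gripper": 0}, {"xyz": [0, 0, 0], "turn": [0, 0, -1], "gripper": 0}, {"xyz": [0, 0, 0], "turn": [0, 0, -1], "gripper": 0}, {"xyz": [0, 0, 0], "turn": [0, 0, -1], "gripper": 0}, {"xyz": [0, 0, 0], "turn": [0, 0, -1], "gripper": 0}, {"xyz": [0, 0, 0], "turn": [0, 0, -1], "gripper": 0}, {"xyz": [0, 0, 0], "turn": [0, 0, -1], "gripper": 0}, {"xyz": [0, 0, 0], "turn": [0, 0, -1], "gripper": 0}, {"xyz": [0, 0, 0], "turn": [0, 0, -1], "gripper": 0}, {"xyz": [0, 0, 0], "turn": [0, 0, -1], "gripper": 0}, {"xyz": [0, 0, 0], "turn": [0, 0, -1], "gripper": 0}]}}

```text
time_s: 24.45
position: [0.4764, -0.0323, 0.2008]
tool_rot: [[0.378, 0.926, 0.0], [0.926, -0.378, -0.0], [0.0, 0.0, -1.0]]
ft_force: [-0.1, 0.3, 0.3]
grip_width: 0.0429
```

Emit:
{"method": "step_arm", "body": {"steps": [{"xyz": [0, 0, 0], "turn": [0, 0, -1], "gripper": 0}, {"xyz": [0, 0, 0], "turn": [0, 0, -1], "gripper": 0}, {"xyz": [0, 0, 0], "turn": [0, 0, -1], "gripper": 0}, {"xyz": [0, 0, 0], "turn": [0, 0, -1], "gripper": 0}, {"xyz": [0, 0, 0], "turn": [0, 0, -1], "gripper": 0}, {"xyz": [0, 0, 0], "turn": [0, 0, -1], "gripper": 0}, {"xyz": [0, 0, 0], "turn": [0, 0, -1], "gripper": 0}, {"xyz": [0, 0, 0], "turn": [0, 0, -1], "gripper": 0}, {"xyz": [0, 0, 0], "turn": [0, 0, -1], "gripper": 0}, {"xyz": [0, 0, 0], "turn": [0, 0, 0], "gripper": 0}]}}

```text
time_s: 25.28
position: [0.4764, -0.0323, 0.2008]
tool_rot: [[-0.325, 0.946, 0.0], [0.946, 0.325, -0.0], [-0.0, 0.0, -1.0]]
ft_force: [0.2, -0.1, 0.5]
grip_width: 0.043
```

Run:
```python
from h import *
o=bolts('w6.png'); print(o['q'])
to((.471,-.0311,.118),110.5,o)
```

```text
lid z 0.08742387182785383 x [-0.10750449  0.03793642] y [-0.10287335  0.10029759]
1 966 world [ 0.4703 -0.0314] ch [-0.0906 -0.0859] size [40.4 12.9] wing dir 20.3 white 160 ztop 0.1267
2 768 world [0.4907 0.1441] ch [-0.0941  0.0907] size [14.1 29.5] wing dir 144.0 white 40 ztop 0.1262
3 0
4 0
[-1.81220778e+01  1.72420832e+01  9.02724195e+01  1.75980652e-03
  7.24777721e+01 -1.27088180e+02]
at [ 0.4764 -0.0323  0.2008] th 109.0 tilt [ 0.0001 -0.    ] shift [ 0.07 -0.12  2.07] turn -0.33
```

Emit:
{"method": "step_arm", "body": {"steps": [{"xyz": [0.07, -0.13, 0], "turn": [0, 0, -0.3], "gripper": 0}, {"xyz": [0, 0, 0.7], "turn": [0, 0, 0], "gripper": 0}, {"xyz": [0, 0, 0.7], "turn": [0, 0, 0], "gripper": 0}, {"xyz": [0, 0, 0.6], "turn": [0, 0, 0], "gripper": 0}, {"xyz": [0, 0, 0], "turn": [0, 0, 0], "gripper": 0}, {"xyz": [0, 0, 0], "turn": [0, 0, 0], "gripper": -1}, {"xyz": [0, 0, 0], "turn": [0, 0, 0], "gripper": -1}, {"xyz": [0, 0, 0], "turn": [0, 0, 0], "gripper": -1}, {"xyz": [0, 0, 0], "turn": [0, 0, 0], "gripper": -1}, {"xyz": [0, 0, 0], "turn": [0, 0, 0], "gripper": -1}, {"xyz": [0, 0, 0], "turn": [0, 0, 0], "gripper": -1}], "squeeze": 30}}

```text
time_s: 26.25
position: [0.4711, -0.0311, 0.1222]
tool_rot: [[-0.345, 0.939, 0.003], [0.939, 0.345, -0.0], [-0.001, 0.003, -1.0]]
ft_force: [-0.4, 4.2, 7.6]
grip_width: 0.0124
```

```bash
cat >> h.py <<'E'
def st():
    o=env.observe(); R=np.array(o['tool_rot']); print('th %.1f'%np.degrees(np.arctan2(R[1,0],R[0,0])),'pos',o['position'].round(4),'F tool',(R.T@o['ft_force']).round(1),'T world',o['wrist_torque'].round(3),'w %.4f'%o['grip_width'],'t %.1f'%o['time_s'],'q6 %.0f'%o['q'][5])
E
python3 -c "
from h import *
st()"
```

```text
th 110.2 pos [ 0.4711 -0.0311  0.1222] F tool [ 4.1  1.1 -7.6] T world [0.599 0.139 0.009] w 0.0124 t 26.2 q6 -128
```

Emit:
{"method": "step_arm", "body": {"steps": [{"xyz": [0, 0, 0], "turn": [0, 0, 1], "gripper": -1}, {"xyz": [0, 0, 0], "turn": [0, 0, 1], "gripper": -1}, {"xyz": [0, 0, 0], "turn": [0, 0, 1], "gripper": -1}, {"xyz": [0, 0, 0], "turn": [0, 0, 1], "gripper": -1}, {"xyz": [0, 0, 0], "turn": [0, 0, 1], "gripper": -1}, {"xyz": [0, 0, 0], "turn": [0, 0, 1], "gripper": -1}, {"xyz": [0, 0, 0], "turn": [0, 0, 1], "gripper": -1}, {"xyz": [0, 0, 0], "turn": [0, 0, 1], "gripper": -1}, {"xyz": [0, 0, 0], "turn": [0, 0, 1], "gripper": -1}, {"xyz": [0, 0, 0], "turn": [0, 0, 1], "gripper": -1}, {"xyz": [0, 0, 0], "turn": [0, 0, 1], "gripper": -1}, {"xyz": [0, 0, 0], "turn": [0, 0, 1], "gripper": -1}, {"xyz": [0, 0, 0], "turn": [0, 0, 1], "gripper": -1}]}}

```text
time_s: 27.33
position: [0.471, -0.0315, 0.1222]
tool_rot: [[0.638, 0.77, 0.002], [0.77, -0.638, -0.001], [0.001, 0.003, -1.0]]
ft_force: [-1.5, 0.4, 8.6]
grip_width: 0.0122
```

```bash
python3 -c "
from h import *
st()"
```

```text
th 50.4 pos [ 0.471  -0.0315  0.1222] F tool [-0.7 -1.4 -8.6] T world [0.105 0.389 0.146] w 0.0122 t 27.3 q6 -69
```

Emit:
{"method": "step_arm", "body": {"steps": [{"xyz": [0, 0, 0], "turn": [0, 0, 0], "gripper": 0}, {"xyz": [0, 0, 0], "turn": [0, 0, 0], "gripper": 0}, {"xyz": [0, 0, 0], "turn": [0, 0, 0], "gripper": 0}, {"xyz": [0, 0, 0], "turn": [0, 0, 0], "gripper": 0}, {"xyz": [0, 0, -0.6], "turn": [0, 0, 0], "gripper": 0}, {"xyz": [0, 0, -0.7], "turn": [0, 0, 0], "gripper": 0}, {"xyz": [0, 0, -0.7], "turn": [0, 0, 0], "gripper": 0}, {"xyz": [0, 0, 0], "turn": [0, 0, 0], "gripper": 0}, {"xyz": [0, 0, 0], "turn": [0, 0, 0], "gripper": 0}]}}

```text
time_s: 28.08
position: [0.4709, -0.0314, 0.2017]
tool_rot: [[0.634, 0.773, 0.003], [0.773, -0.634, -0.001], [0.001, 0.003, -1.0]]
ft_force: [0.4, 0.9, -1.1]
grip_width: 0.0431
```

```bash
python3 -c "
from h import *
st();o=bolts();
to((.6665,.1168,.2),150.9,o)"
```

```text
th 50.6 pos [ 0.4709 -0.0314  0.2017] F tool [ 1.  -0.2  1.1] T world [ 0.003 -0.016  0.011] w 0.0431 t 28.1 q6 -69
lid z 0.08622358990609061 x [-0.10838153  0.09717516] y [-0.1019134   0.10379506]
1 959 world [ 0.4697 -0.031 ] ch [-0.0913 -0.0856] size [12.7 40.1] wing dir -39.3 white 176 ztop 0.1257
2 1629 world [0.4934 0.1413] ch [-0.0911  0.0883] size [14.  40.1] wing dir -37.6 white 197 ztop 0.1256
3 44 world [0.6573 0.1004] ch [0.0769 0.0699] size [ 2.6 11.8] wing dir -33.9 white 0 ztop 0.1144
4 0
at [ 0.4709 -0.0314  0.2017] th 50.6 tilt [ 0.0027 -0.0009] shift [5.97 1.43 0.05] turn -21.88
```

Emit:
{"method": "step_arm", "body": {"steps": [{"xyz": [0.853, 0.204, 0], "turn": [0, 0, 0], "gripper": 0}, {"xyz": [0.853, 0.204, 0], "turn": [0, 0, 0], "gripper": 0}, {"xyz": [0.853, 0.204, 0], "turn": [0, 0, 0], "gripper": 0}, {"xyz": [0.853, 0.204, 0], "turn": [0, 0, 0], "gripper": 0}, {"xyz": [0.853, 0.204, 0], "turn": [0, 0, 0], "gripper": 0}, {"xyz": [0.853, 0.204, 0], "turn": [0, 0, 0], "gripper": 0}, {"xyz": [0.853, 0.204, 0], "turn": [0, 0, 0], "gripper": 0}, {"xyz": [0, 0, 0], "turn": [0, 0, -1], "gripper": 0}, {"xyz": [0, 0, 0], "turn": [0, 0, -1], "gripper": 0}, {"xyz": [0, 0, 0], "turn": [0, 0, -1], "gripper": 0}, {"xyz": [0, 0, 0], "turn": [0, 0, -1], "gripper": 0}, {"xyz": [0, 0, 0], "turn": [0, 0, -1], "gripper": 0}, {"xyz": [0, 0, 0], "turn": [0, 0, -1], "gripper": 0}, {"xyz": [0, 0, 0], "turn": [0, 0, -1], "gripper": 0}, {"xyz": [0, 0, 0], "turn": [0, 0, -1], "gripper": 0}, {"xyz": [0, 0, 0], "turn": [0, 0, -1], "gripper": 0}, {"xyz": [0, 0, 0], "turn": [0, 0, -1], "gripper": 0}, {"xyz": [0, 0, 0], "turn": [0, 0, -1], "gripper": 0}, {"xyz": [0, 0, 0], "turn": [0, 0, -1], "gripper": 0}, {"xyz": [0, 0, 0], "turn": [0, 0, -1], "gripper": 0}]}}

```text
time_s: 29.8
position: [0.6658, 0.1169, 0.1985]
tool_rot: [[-0.349, 0.937, -0.004], [0.937, 0.349, -0.0], [0.001, -0.003, -1.0]]
ft_force: [0.2, 0.6, -1.1]
grip_width: 0.0426
```

Emit:
{"method": "step_arm", "body": {"steps": [{"xyz": [0, 0, 0], "turn": [0, 0, -1], "gripper": 0}, {"xyz": [0, 0, 0], "turn": [0, 0, -1], "gripper": 0}, {"xyz": [0, 0, 0], "turn": [0, 0, -1], "gripper": 0}, {"xyz": [0, 0, 0], "turn": [0, 0, -1], "gripper": 0}, {"xyz": [0, 0, 0], "turn": [0, 0, -1], "gripper": 0}, {"xyz": [0, 0, 0], "turn": [0, 0, -1], "gripper": 0}, {"xyz": [0, 0, 0], "turn": [0, 0, -1], "gripper": 0}, {"xyz": [0, 0, 0], "turn": [0, 0, -1], "gripper": 0}, {"xyz": [0, 0, 0], "turn": [0, 0, -0.9], "gripper": 0}, {"xyz": [0, 0, 0], "turn": [0, 0, 0], "gripper": 0}]}}

```text
time_s: 30.63
position: [0.6658, 0.1169, 0.1987]
tool_rot: [[-0.876, 0.483, -0.003], [0.483, 0.876, -0.0], [0.003, -0.002, -1.0]]
ft_force: [0.7, 0.1, -0.2]
grip_width: 0.0433
```

```bash
python3 -c "
from h import *
st();o=bolts();
to((.6665,.1168,.12),150.9,o)"
```

```text
th 151.1 pos [0.6658 0.1169 0.1987] F tool [-0.6  0.4  0.2] T world [ 0.038  0.029 -0.041] w 0.0433 t 30.6 q6 -151
lid z 0.08795120701316506 x [-0.10472365  0.1011194 ] y [-0.06522969  0.10601597]
1 0
2 1195 world [0.4958 0.1419] ch [-0.0888  0.0892] size [13.5 41.6] wing dir -37.1 white 208 ztop 0.1273
3 957 world [0.6677 0.1172] ch [0.0849 0.0879] size [39.8 13. ] wing dir 60.7 white 217 ztop 0.1269
4 0
at [0.6658 0.1169 0.1987] th 151.1 tilt [-0.0033 -0.    ] shift [-0.02  0.01  1.97] turn 0.05
```

Emit:
{"method": "step_arm", "body": {"steps": [{"xyz": [-0.03, 0.03, 0], "turn": [0, 0, 0.05], "gripper": 0}, {"xyz": [0, 0, 0.7], "turn": [0, 0, 0], "gripper": 0}, {"xyz": [0, 0, 0.7], "turn": [0, 0, 0], "gripper": 0}, {"xyz": [0, 0, 0.52], "turn": [0, 0, 0], "gripper": 0}, {"xyz": [0, 0, 0], "turn": [0, 0, 0], "gripper": 0}, {"xyz": [0, 0, 0], "turn": [0, 0, 0], "gripper": -1}, {"xyz": [0, 0, 0], "turn": [0, 0, 0], "gripper": -1}, {"xyz": [0, 0, 0], "turn": [0, 0, 0], "gripper": -1}, {"xyz": [0, 0, 0], "turn": [0, 0, 0], "gripper": -1}, {"xyz": [0, 0, 0], "turn": [0, 0, 0], "gripper": -1}, {"xyz": [0, 0, 0], "turn": [0, 0, 0], "gripper": -1}]}}

```text
time_s: 31.6
position: [0.6683, 0.1177, 0.1258]
tool_rot: [[-0.872, 0.489, 0.003], [0.489, 0.872, 0.0], [-0.002, 0.002, -1.0]]
ft_force: [-3.3, 1.0, 6.6]
grip_width: 0.0123
```

Emit:
{"method": "step_arm", "body": {"steps": [{"xyz": [0, 0, 0], "turn": [0, 0, 1], "gripper": -1}, {"xyz": [0, 0, 0], "turn": [0, 0, 1], "gripper": -1}, {"xyz": [0, 0, 0], "turn": [0, 0, 1], "gripper": -1}, {"xyz": [0, 0, 0], "turn": [0, 0, 1], "gripper": -1}, {"xyz": [0, 0, 0], "turn": [0, 0, 1], "gripper": -1}, {"xyz": [0, 0, 0], "turn": [0, 0, 1], "gripper": -1}, {"xyz": [0, 0, 0], "turn": [0, 0, 1], "gripper": -1}, {"xyz": [0, 0, 0], "turn": [0, 0, 1], "gripper": -1}, {"xyz": [0, 0, 0], "turn": [0, 0, 1], "gripper": -1}, {"xyz": [0, 0, 0], "turn": [0, 0, 1], "gripper": -1}, {"xyz": [0, 0, 0], "turn": [0, 0, 1], "gripper": -1}, {"xyz": [0, 0, 0], "turn": [0, 0, 1], "gripper": -1}, {"xyz": [0, 0, 0], "turn": [0, 0, 1], "gripper": -1}, {"xyz": [0, 0, 0], "turn": [0, 0, 0], "gripper": 0}, {"xyz": [0, 0, 0], "turn": [0, 0, 0], "gripper": 0}, {"xyz": [0, 0, 0], "turn": [0, 0, 0], "gripper": 0}, {"xyz": [0, 0, 0], "turn": [0, 0, 0], "gripper": 0}, {"xyz": [0, 0, -0.7], "turn": [0, 0, 0], "gripper": 0}, {"xyz": [0, 0, -0.7], "turn": [0, 0, 0], "gripper": 0}, {"xyz": [0, 0, -0.6], "turn": [0, 0, 0], "gripper": 0}]}}

```text
time_s: 33.27
position: [0.668, 0.1174, 0.2054]
tool_rot: [[-0.021, 1.0, 0.001], [1.0, 0.021, -0.0], [-0.0, 0.001, -1.0]]
ft_force: [0.0, 0.4, 1.2]
grip_width: 0.0424
```

```bash
python3 -c "
from h import *
st();o=bolts();
to((.495,.1412,.2),53.1,o)"
```

```text
th 91.2 pos [0.668  0.1174 0.2054] F tool [ 0.4  0.  -1.2] T world [ 0.054 -0.014 -0.029] w 0.0424 t 33.3 q6 -91
lid z 0.09156963657567438 x [-0.06001912  0.10299358] y [-0.10229451  0.1095789 ]
1 0
2 0
3 670 world [0.6699 0.1179] ch [0.087 0.089] size [39.7 12.9] wing dir 1.2 white 66 ztop 0.13
4 1395 world [ 0.6459 -0.0551] ch [ 0.0866 -0.0857] size [14.6 40.4] wing dir -4.5 white 63 ztop 0.13
at [0.668  0.1174 0.2054] th 91.2 tilt [ 0.0005 -0.0001] shift [ 0.69 -4.31  0.13] turn 8.31
```

Emit:
{"method": "step_arm", "body": {"steps": [{"xyz": [0.14, -0.862, 0], "turn": [0, 0, 0], "gripper": 0}, {"xyz": [0.14, -0.862, 0], "turn": [0, 0, 0], "gripper": 0}, {"xyz": [0.14, -0.862, 0], "turn": [0, 0, 0], "gripper": 0}, {"xyz": [0.14, -0.862, 0], "turn": [0, 0, 0], "gripper": 0}, {"xyz": [0.14, -0.862, 0], "turn": [0, 0, 0], "gripper": 0}, {"xyz": [0, 0, 0], "turn": [0, 0, 1], "gripper": 0}, {"xyz": [0, 0, 0], "turn": [0, 0, 1], "gripper": 0}, {"xyz": [0, 0, 0], "turn": [0, 0, 1], "gripper": 0}, {"xyz": [0, 0, 0], "turn": [0, 0, 1], "gripper": 0}, {"xyz": [0, 0, 0], "turn": [0, 0, 1], "gripper": 0}, {"xyz": [0, 0, 0], "turn": [0, 0, 1], "gripper": 0}, {"xyz": [0, 0, 0], "turn": [0, 0, 1], "gripper": 0}, {"xyz": [0, 0, 0], "turn": [0, 0, 1], "gripper": 0}, {"xyz": [0, 0, 0], "turn": [0, 0, 0.3], "gripper": 0}, {"xyz": [0, 0, 0], "turn": [0, 0, 0], "gripper": 0}]}}

```text
time_s: 34.57
position: [0.495, 0.1419, 0.2039]
tool_rot: [[0.599, 0.8, 0.0], [0.8, -0.599, -0.0], [0.0, 0.0, -1.0]]
ft_force: [0.7, -0.0, 0.9]
grip_width: 0.0424
```

```bash
python3 -c "
from h import *
st();o=bolts();
to((.4951,.1416,.1215),53.1,o)"
```

```text
th 53.2 pos [0.495  0.1419 0.2039] F tool [ 0.4  0.5 -0.9] T world [-0.009  0.028  0.021] w 0.0424 t 34.6 q6 -50
lid z 0.08755465656153234 x [-0.10742627  0.03501373] y [-0.09916316  0.10835695]
1 352 world [ 0.4612 -0.0225] ch [-0.1009 -0.0783] size [13.2 15.8] wing dir 142.2 white 4 ztop 0.1264
2 934 world [0.4945 0.1421] ch [-0.09    0.0893] size [12.7 39.4] wing dir -36.6 white 165 ztop 0.1267
3 0
4 0
at [0.495  0.1419 0.2039] th 53.2 tilt [ 0.0001 -0.    ] shift [-0.    0.01  2.06] turn 0.01
```

Emit:
{"method": "step_arm", "body": {"steps": [{"xyz": [0, 0, 0.7], "turn": [0, 0, 0], "gripper": 0}, {"xyz": [0, 0, 0.7], "turn": [0, 0, 0], "gripper": 0}, {"xyz": [0, 0, 0.64], "turn": [0, 0, 0], "gripper": 0}, {"xyz": [0, 0, 0], "turn": [0, 0, 0], "gripper": 0}, {"xyz": [0, 0, 0], "turn": [0, 0, 0], "gripper": -1}, {"xyz": [0, 0, 0], "turn": [0, 0, 0], "gripper": -1}, {"xyz": [0, 0, 0], "turn": [0, 0, 0], "gripper": -1}, {"xyz": [0, 0, 0], "turn": [0, 0, 0], "gripper": -1}, {"xyz": [0, 0, 0], "turn": [0, 0, 0], "gripper": -1}, {"xyz": [0, 0, 0], "turn": [0, 0, 0], "gripper": -1}]}}

```text
time_s: 35.45
position: [0.4956, 0.1418, 0.124]
tool_rot: [[0.6, 0.8, 0.003], [0.8, -0.6, -0.0], [0.002, 0.003, -1.0]]
ft_force: [-1.5, -2.6, 7.0]
grip_width: 0.0125
```

Emit:
{"method": "step_arm", "body": {"steps": [{"xyz": [0, 0, 0], "turn": [0, 0, 1], "gripper": -1}, {"xyz": [0, 0, 0], "turn": [0, 0, 1], "gripper": -1}, {"xyz": [0, 0, 0], "turn": [0, 0, 1], "gripper": -1}, {"xyz": [0, 0, 0], "turn": [0, 0, 1], "gripper": -1}, {"xyz": [0, 0, 0], "turn": [0, 0, 1], "gripper": -1}, {"xyz": [0, 0, 0], "turn": [0, 0, 1], "gripper": -1}, {"xyz": [0, 0, 0], "turn": [0, 0, 1], "gripper": -1}, {"xyz": [0, 0, 0], "turn": [0, 0, 1], "gripper": -1}, {"xyz": [0, 0, 0], "turn": [0, 0, 1], "gripper": -1}, {"xyz": [0, 0, 0], "turn": [0, 0, 1], "gripper": -1}, {"xyz": [0, 0, 0], "turn": [0, 0, 1], "gripper": -1}, {"xyz": [0, 0, 0], "turn": [0, 0, 1], "gripper": -1}, {"xyz": [0, 0, 0], "turn": [0, 0, 1], "gripper": -1}, {"xyz": [0, 0, 0], "turn": [0, 0, 0], "gripper": 0}, {"xyz": [0, 0, 0], "turn": [0, 0, 0], "gripper": 0}, {"xyz": [0, 0, 0], "turn": [0, 0, 0], "gripper": 0}, {"xyz": [0, 0, 0], "turn": [0, 0, 0], "gripper": 0}, {"xyz": [0, 0, -0.7], "turn": [0, 0, 0], "gripper": 0}, {"xyz": [0, 0, -0.7], "turn": [0, 0, 0], "gripper": 0}, {"xyz": [0, 0, -0.6], "turn": [0, 0, 0], "gripper": 0}]}}

```text
time_s: 37.12
position: [0.495, 0.1421, 0.2038]
tool_rot: [[0.994, -0.112, 0.0], [-0.112, -0.994, 0.0], [0.0, -0.0, -1.0]]
ft_force: [0.7, 0.2, -0.2]
grip_width: 0.0428
```

```bash
python3 -c "
from h import *
st();o=bolts();
to((.6439,-.0554,.2),86,o)"
```

```text
th -6.4 pos [0.495  0.1421 0.2038] F tool [ 0.6 -0.3  0.2] T world [ 0.023 -0.028  0.011] w 0.0428 t 37.1 q6 9
lid z 0.09152441464588483 x [-0.10411877  0.09769019] y [-0.0751051   0.11072452]
1 0
2 901 world [0.4977 0.1424] ch [-0.0869  0.09  ] size [39.4 12.9] wing dir -96.5 white 116 ztop 0.13
3 939 world [0.6693 0.1182] ch [0.0864 0.0891] size [40.2 13.1] wing dir 0.9 white 21 ztop 0.13
4 58 world [ 0.6294 -0.0539] ch [ 0.07   -0.0867] size [7.3 8.1] wing dir -87.6 white 1 ztop 0.1299
at [0.495  0.1421 0.2038] th -6.4 tilt [0.0003 0.0002] shift [4.25 4.49 0.09] turn -20.16
```

Emit:
{"method": "step_arm", "body": {"steps": [{"xyz": [0.607, 0.641, 0], "turn": [0, 0, 0], "gripper": 0}, {"xyz": [0.607, 0.641, 0], "turn": [0, 0, 0], "gripper": 0}, {"xyz": [0.607, 0.641, 0], "turn": [0, 0, 0], "gripper": 0}, {"xyz": [0.607, 0.641, 0], "turn": [0, 0, 0], "gripper": 0}, {"xyz": [0.607, 0.641, 0], "turn": [0, 0, 0], "gripper": 0}, {"xyz": [0.607, 0.641, 0], "turn": [0, 0, 0], "gripper": 0}, {"xyz": [0.607, 0.641, 0], "turn": [0, 0, 0], "gripper": 0}, {"xyz": [0, 0, 0], "turn": [0, 0, -1], "gripper": 0}, {"xyz": [0, 0, 0], "turn": [0, 0, -1], "gripper": 0}, {"xyz": [0, 0, 0], "turn": [0, 0, -1], "gripper": 0}, {"xyz": [0, 0, 0], "turn": [0, 0, -1], "gripper": 0}, {"xyz": [0, 0, 0], "turn": [0, 0, -1], "gripper": 0}, {"xyz": [0, 0, 0], "turn": [0, 0, -1], "gripper": 0}, {"xyz": [0, 0, 0], "turn": [0, 0, -1], "gripper": 0}, {"xyz": [0, 0, 0], "turn": [0, 0, -1], "gripper": 0}, {"xyz": [0, 0, 0], "turn": [0, 0, -1], "gripper": 0}, {"xyz": [0, 0, 0], "turn": [0, 0, -1], "gripper": 0}, {"xyz": [0, 0, 0], "turn": [0, 0, -1], "gripper": 0}, {"xyz": [0, 0, 0], "turn": [0, 0, -1], "gripper": 0}, {"xyz": [0, 0, 0], "turn": [0, 0, -1], "gripper": 0}]}}

```text
time_s: 38.83
position: [0.6436, -0.0554, 0.2019]
tool_rot: [[0.596, 0.803, -0.0], [0.803, -0.596, 0.0], [0.0, -0.0, -1.0]]
ft_force: [0.3, 0.3, 1.4]
grip_width: 0.0427
```

Emit:
{"method": "step_arm", "body": {"steps": [{"xyz": [0, 0, 0], "turn": [0, 0, -1], "gripper": 0}, {"xyz": [0, 0, 0], "turn": [0, 0, -1], "gripper": 0}, {"xyz": [0, 0, 0], "turn": [0, 0, -1], "gripper": 0}, {"xyz": [0, 0, 0], "turn": [0, 0, -1], "gripper": 0}, {"xyz": [0, 0, 0], "turn": [0, 0, -1], "gripper": 0}, {"xyz": [0, 0, 0], "turn": [0, 0, -1], "gripper": 0}, {"xyz": [0, 0, 0], "turn": [0, 0, -1], "gripper": 0}, {"xyz": [0, 0, 0], "turn": [0, 0, -0.2], "gripper": 0}, {"xyz": [0, 0, 0], "turn": [0, 0, 0], "gripper": 0}]}}

```text
time_s: 39.58
position: [0.6436, -0.0555, 0.202]
tool_rot: [[0.068, 0.998, -0.0], [0.998, -0.068, 0.0], [0.0, -0.0, -1.0]]
ft_force: [0.4, -0.8, 0.4]
grip_width: 0.043
```

```bash
python3 -c "
from h import *
st();o=bolts();
to((.6439,-.0554,.1215),86,o)"
```

```text
th 86.1 pos [ 0.6436 -0.0555  0.202 ] F tool [-0.8  0.4 -0.4] T world [-0.012 -0.005  0.026] w 0.0430 t 39.6 q6 -101
lid z 0.0876527708550994 x [-0.0736112   0.10071907] y [-0.1026036   0.10375618]
1 0
2 0
3 1310 world [0.6679 0.1169] ch [0.0851 0.0877] size [39.9 14.5] wing dir 0.7 white 179 ztop 0.1267
4 953 world [ 0.6437 -0.0555] ch [ 0.0844 -0.0864] size [13. 40.] wing dir -4.9 white 190 ztop 0.1268
at [ 0.6436 -0.0555  0.202 ] th 86.1 tilt [-0.0003  0.0002] shift [0.   0.01 2.01] turn 0.02
```

Emit:
{"method": "step_arm", "body": {"steps": [{"xyz": [0, 0, 0.7], "turn": [0, 0, 0.15], "gripper": 0}, {"xyz": [0, 0, 0.7], "turn": [0, 0, 0], "gripper": 0}, {"xyz": [0, 0, 0.6], "turn": [0, 0, 0], "gripper": 0}, {"xyz": [0, 0, 0], "turn": [0, 0, 0], "gripper": 0}, {"xyz": [0, 0, 0], "turn": [0, 0, 0], "gripper": -1}, {"xyz": [0, 0, 0], "turn": [0, 0, 0], "gripper": -1}, {"xyz": [0, 0, 0], "turn": [0, 0, 0], "gripper": -1}, {"xyz": [0, 0, 0], "turn": [0, 0, 0], "gripper": -1}, {"xyz": [0, 0, 0], "turn": [0, 0, 0], "gripper": -1}, {"xyz": [0, 0, 0], "turn": [0, 0, 0], "gripper": -1}]}}

```text
time_s: 40.47
position: [0.6445, -0.0555, 0.1244]
tool_rot: [[0.08, 0.997, 0.004], [0.997, -0.08, -0.001], [-0.0, 0.004, -1.0]]
ft_force: [0.0, 1.6, 7.2]
grip_width: 0.012
```

Emit:
{"method": "step_arm", "body": {"steps": [{"xyz": [0, 0, 0], "turn": [0, 0, 1], "gripper": -1}, {"xyz": [0, 0, 0], "turn": [0, 0, 1], "gripper": -1}, {"xyz": [0, 0, 0], "turn": [0, 0, 1], "gripper": -1}, {"xyz": [0, 0, 0], "turn": [0, 0, 1], "gripper": -1}, {"xyz": [0, 0, 0], "turn": [0, 0, 1], "gripper": -1}, {"xyz": [0, 0, 0], "turn": [0, 0, 1], "gripper": -1}, {"xyz": [0, 0, 0], "turn": [0, 0, 1], "gripper": -1}, {"xyz": [0, 0, 0], "turn": [0, 0, 1], "gripper": -1}, {"xyz": [0, 0, 0], "turn": [0, 0, 1], "gripper": -1}, {"xyz": [0, 0, 0], "turn": [0, 0, 1], "gripper": -1}, {"xyz": [0, 0, 0], "turn": [0, 0, 1], "gripper": -1}, {"xyz": [0, 0, 0], "turn": [0, 0, 1], "gripper": -1}, {"xyz": [0, 0, 0], "turn": [0, 0, 1], "gripper": -1}, {"xyz": [0, 0, 0], "turn": [0, 0, 0], "gripper": 0}, {"xyz": [0, 0, 0], "turn": [0, 0, 0], "gripper": 0}, {"xyz": [0, 0, 0], "turn": [0, 0, 0], "gripper": 0}, {"xyz": [0, 0, 0], "turn": [0, 0, 0], "gripper": 0}, {"xyz": [0, 0, -0.7], "turn": [0, 0, 0], "gripper": 0}, {"xyz": [0, 0, -0.7], "turn": [0, 0, 0], "gripper": 0}, {"xyz": [0, 0, -0.6], "turn": [0, 0, 0], "gripper": 0}]}}

```text
time_s: 42.13
position: [0.6436, -0.0556, 0.2037]
tool_rot: [[0.9, 0.437, 0.0], [0.437, -0.9, -0.0], [0.0, 0.0, -1.0]]
ft_force: [0.1, 0.2, 0.3]
grip_width: 0.0426
```

```bash
python3 -c "
from h import *
st();o=bolts();
to((.471,-.0313,.2),50.5,o)"
```

```text
th 25.9 pos [ 0.6436 -0.0556  0.2037] F tool [ 0.2 -0.2 -0.3] T world [0.06  0.021 0.021] w 0.0426 t 42.1 q6 -41
lid z 0.09148549582043747 x [-0.10314175  0.10444336] y [-0.10344368  0.07429208]
1 1735 world [ 0.4738 -0.032 ] ch [-0.0871 -0.0861] size [13.8 40. ] wing dir -39.9 white 176 ztop 0.13
2 0
3 347 world [0.6801 0.1105] ch [0.0981 0.083 ] size [21.   4.4] wing dir 11.6 white 5 ztop 0.1299
4 698 world [ 0.6463 -0.0557] ch [ 0.087  -0.0862] size [12.7 39.2] wing dir -64.1 white 62 ztop 0.13
at [ 0.6436 -0.0556  0.2037] th 25.9 tilt [ 0.0002 -0.0001] shift [-3.62 -2.43  0.09] turn -5.37
```

Pass 1 is done: all four bolts turned about 60° by camera. Pass 2 goes in the same order (1, 3, 2, 4).

Emit:
{"method": "step_arm", "body": {"steps": [{"xyz": [-0.724, -0.486, 0], "turn": [0, 0, 0], "gripper": 0}, {"xyz": [-0.724, -0.486, 0], "turn": [0, 0, 0], "gripper": 0}, {"xyz": [-0.724, -0.486, 0], "turn": [0, 0, 0], "gripper": 0}, {"xyz": [-0.724, -0.486, 0], "turn": [0, 0, 0], "gripper": 0}, {"xyz": [-0.724, -0.486, 0], "turn": [0, 0, 0], "gripper": 0}, {"xyz": [0, 0, 0], "turn": [0, 0, -1], "gripper": 0}, {"xyz": [0, 0, 0], "turn": [0, 0, -1], "gripper": 0}, {"xyz": [0, 0, 0], "turn": [0, 0, -1], "gripper": 0}, {"xyz": [0, 0, 0], "turn": [0, 0, -1], "gripper": 0}, {"xyz": [0, 0, 0], "turn": [0, 0, -1], "gripper": 0}, {"xyz": [0, 0, 0], "turn": [0, 0, -0.4], "gripper": 0}, {"xyz": [0, 0, 0.7], "turn": [0, 0, 0], "gripper": 0}, {"xyz": [0, 0, 0], "turn": [0, 0, 0], "gripper": 0}]}}

```text
time_s: 43.27
position: [0.4693, -0.0307, 0.1713]
tool_rot: [[0.634, 0.773, -0.006], [0.773, -0.634, 0.002], [-0.002, -0.005, -1.0]]
ft_force: [-0.9, 1.0, -1.9]
grip_width: 0.0426
```

```bash
python3 -c "
from h import *
st();to((.471,-.0313,.1225),50.4)"
```

```text
th 50.6 pos [ 0.4693 -0.0307  0.1713] F tool [ 0.2 -1.3  1.9] T world [ 0.054 -0.017  0.003] w 0.0426 t 43.3 q6 -69
at [ 0.4693 -0.0307  0.1713] th 50.6 tilt [-0.0056  0.0018] shift [0.02 0.05 1.22] turn 0.05
```

Emit:
{"method": "step_arm", "body": {"steps": [{"xyz": [0.01, 0.03, 0.66], "turn": [0, 0, 0.05], "gripper": 0}, {"xyz": [0, 0, 0.66], "turn": [0, 0, 0], "gripper": 0}, {"xyz": [0, 0, 0], "turn": [0, 0, 0], "gripper": 0}, {"xyz": [0, 0, 0], "turn": [0, 0, 0], "gripper": -1}, {"xyz": [0, 0, 0], "turn": [0, 0, 0], "gripper": -1}, {"xyz": [0, 0, 0], "turn": [0, 0, 0], "gripper": -1}, {"xyz": [0, 0, 0], "turn": [0, 0, 0], "gripper": -1}, {"xyz": [0, 0, 0], "turn": [0, 0, 0], "gripper": -1}, {"xyz": [0, 0, 0], "turn": [0, 0, 0], "gripper": -1}]}}

```text
time_s: 44.02
position: [0.4724, -0.0323, 0.1233]
tool_rot: [[0.638, 0.77, 0.002], [0.77, -0.638, -0.002], [-0.0, 0.003, -1.0]]
ft_force: [-3.8, -3.7, 4.9]
grip_width: 0.0124
```

Emit:
{"method": "step_arm", "body": {"steps": [{"xyz": [0, 0, 0], "turn": [0, 0, 1], "gripper": -1}, {"xyz": [0, 0, 0], "turn": [0, 0, 1], "gripper": -1}, {"xyz": [0, 0, 0], "turn": [0, 0, 1], "gripper": -1}, {"xyz": [0, 0, 0], "turn": [0, 0, 1], "gripper": -1}, {"xyz": [0, 0, 0], "turn": [0, 0, 1], "gripper": -1}, {"xyz": [0, 0, 0], "turn": [0, 0, 1], "gripper": -1}, {"xyz": [0, 0, 0], "turn": [0, 0, 1], "gripper": -1}, {"xyz": [0, 0, 0], "turn": [0, 0, 1], "gripper": -1}, {"xyz": [0, 0, 0], "turn": [0, 0, 1], "gripper": -1}, {"xyz": [0, 0, 0], "turn": [0, 0, 1], "gripper": -1}, {"xyz": [0, 0, 0], "turn": [0, 0, 1], "gripper": -1}, {"xyz": [0, 0, 0], "turn": [0, 0, 1], "gripper": -1}, {"xyz": [0, 0, 0], "turn": [0, 0, 1], "gripper": -1}, {"xyz": [0, 0, 0], "turn": [0, 0, 0], "gripper": 0}, {"xyz": [0, 0, 0], "turn": [0, 0, 0], "gripper": 0}, {"xyz": [0, 0, 0], "turn": [0, 0, 0], "gripper": 0}, {"xyz": [0, 0, 0], "turn": [0, 0, 0], "gripper": 0}, {"xyz": [0, 0, -0.7], "turn": [0, 0, 0], "gripper": 0}, {"xyz": [0, 0, -0.7], "turn": [0, 0, 0], "gripper": 0}, {"xyz": [0, 0, -0.6], "turn": [0, 0, 0], "gripper": 0}]}}

```text
time_s: 45.68
position: [0.4722, -0.0315, 0.2032]
tool_rot: [[0.987, -0.16, 0.001], [-0.16, -0.987, 0.0], [0.001, -0.0, -1.0]]
ft_force: [0.1, 0.6, 0.4]
grip_width: 0.0423
```

```bash
python3 -c "
from h import *
st();o=bolts();
to((.668,.1175,.2),91,o)"
```

```text
th -9.2 pos [ 0.4722 -0.0315  0.2032] F tool [ 0.  -0.7 -0.4] T world [0.006 0.006 0.046] w 0.0423 t 45.7 q6 -9
lid z 0.09145849341986012 x [-0.10442385  0.10130066] y [-0.10321328  0.05738561]
1 938 world [ 0.4734 -0.0317] ch [-0.0875 -0.0858] size [39.1 12.7] wing dir -99.6 white 152 ztop 0.13
2 0
3 0
4 1138 world [ 0.6455 -0.0561] ch [ 0.0863 -0.0868] size [14. 41.] wing dir -65.2 white 40 ztop 0.13
at [ 0.4722 -0.0315  0.2032] th -9.2 tilt [0.0005 0.0001] shift [ 4.24 -4.46  0.08] turn -21.86
```

Emit:
{"method": "step_arm", "body": {"steps": [{"xyz": [0.606, -0.637, 0], "turn": [0, 0, 0], "gripper": 0}, {"xyz": [0.606, -0.637, 0], "turn": [0, 0, 0], "gripper": 0}, {"xyz": [0.606, -0.637, 0], "turn": [0, 0, 0], "gripper": 0}, {"xyz": [0.606, -0.637, 0], "turn": [0, 0, 0], "gripper": 0}, {"xyz": [0.606, -0.637, 0], "turn": [0, 0, 0], "gripper": 0}, {"xyz": [0.606, -0.637, 0], "turn": [0, 0, 0], "gripper": 0}, {"xyz": [0.606, -0.637, 0], "turn": [0, 0, 0], "gripper": 0}, {"xyz": [0, 0, 0], "turn": [0, 0, -1], "gripper": 0}, {"xyz": [0, 0, 0], "turn": [0, 0, -1], "gripper": 0}, {"xyz": [0, 0, 0], "turn": [0, 0, -1], "gripper": 0}, {"xyz": [0, 0, 0], "turn": [0, 0, -1], "gripper": 0}, {"xyz": [0, 0, 0], "turn": [0, 0, -1], "gripper": 0}, {"xyz": [0, 0, 0], "turn": [0, 0, -1], "gripper": 0}, {"xyz": [0, 0, 0], "turn": [0, 0, -1], "gripper": 0}, {"xyz": [0, 0, 0], "turn": [0, 0, -1], "gripper": 0}, {"xyz": [0, 0, 0], "turn": [0, 0, -1], "gripper": 0}, {"xyz": [0, 0, 0], "turn": [0, 0, -1], "gripper": 0}, {"xyz": [0, 0, 0], "turn": [0, 0, -1], "gripper": 0}, {"xyz": [0, 0, 0], "turn": [0, 0, -1], "gripper": 0}, {"xyz": [0, 0, 0], "turn": [0, 0, -1], "gripper": 0}]}}

```text
time_s: 47.4
position: [0.6682, 0.1175, 0.2012]
tool_rot: [[0.634, 0.773, -0.0], [0.773, -0.634, 0.0], [0.0, -0.0, -1.0]]
ft_force: [-0.1, 0.9, 0.8]
grip_width: 0.0428
```

Emit:
{"method": "step_arm", "body": {"steps": [{"xyz": [0, 0, 0], "turn": [0, 0, -1], "gripper": 0}, {"xyz": [0, 0, 0], "turn": [0, 0, -1], "gripper": 0}, {"xyz": [0, 0, 0], "turn": [0, 0, -1], "gripper": 0}, {"xyz": [0, 0, 0], "turn": [0, 0, -1], "gripper": 0}, {"xyz": [0, 0, 0], "turn": [0, 0, -1], "gripper": 0}, {"xyz": [0, 0, 0], "turn": [0, 0, -1], "gripper": 0}, {"xyz": [0, 0, 0], "turn": [0, 0, -1], "gripper": 0}, {"xyz": [0, 0, 0], "turn": [0, 0, -1], "gripper": 0}, {"xyz": [0, 0, 0], "turn": [0, 0, -0.9], "gripper": 0}, {"xyz": [0, 0, 0], "turn": [0, 0, 0], "gripper": 0}]}}

```text
time_s: 48.23
position: [0.6682, 0.1174, 0.2013]
tool_rot: [[-0.023, 1.0, -0.0], [1.0, 0.023, 0.0], [0.0, -0.0, -1.0]]
ft_force: [-0.6, 0.1, 0.1]
grip_width: 0.0427
```

```bash
python3 -c "
from h import *
st();o=bolts();to((.668,.1175,.1225),91,o)"
```

```text
th 91.3 pos [0.6682 0.1174 0.2013] F tool [ 0.1 -0.6 -0.1] T world [ 0.034  0.01  -0.008] w 0.0427 t 48.2 q6 -91
lid z 0.08774246151974213 x [-0.05776554  0.10049531] y [-0.10131487  0.10716643]
1 0
2 0
3 952 world [0.6676 0.1179] ch [0.0847 0.0886] size [39.8 12.6] wing dir 1.2 white 188 ztop 0.1265
4 1109 world [ 0.6429 -0.0546] ch [ 0.0835 -0.0856] size [13.7 41. ] wing dir -65.0 white 152 ztop 0.1267
at [0.6682 0.1174 0.2013] th 91.3 tilt [-0.0002  0.0002] shift [ 0.   -0.    1.97] turn 0.07
```

Emit:
{"method": "step_arm", "body": {"steps": [{"xyz": [0, 0, 0.7], "turn": [0, 0, 0], "gripper": 0}, {"xyz": [0, 0, 0.7], "turn": [0, 0, 0], "gripper": 0}, {"xyz": [0, 0, 0.57], "turn": [0, 0, 0], "gripper": 0}, {"xyz": [0, 0, 0], "turn": [0, 0, 0], "gripper": 0}, {"xyz": [0, 0, 0], "turn": [0, 0, 0], "gripper": -1}, {"xyz": [0, 0, 0], "turn": [0, 0, 0], "gripper": -1}, {"xyz": [0, 0, 0], "turn": [0, 0, 0], "gripper": -1}, {"xyz": [0, 0, 0], "turn": [0, 0, 0], "gripper": -1}, {"xyz": [0, 0, 0], "turn": [0, 0, 0], "gripper": -1}, {"xyz": [0, 0, 0], "turn": [0, 0, 0], "gripper": -1}]}}

```text
time_s: 49.12
position: [0.669, 0.1178, 0.1249]
tool_rot: [[-0.02, 1.0, 0.004], [1.0, 0.02, 0.001], [0.001, 0.004, -1.0]]
ft_force: [0.6, 3.3, 5.9]
grip_width: 0.0125
```

Emit:
{"method": "step_arm", "body": {"steps": [{"xyz": [0, 0, 0], "turn": [0, 0, 1], "gripper": -1}, {"xyz": [0, 0, 0], "turn": [0, 0, 1], "gripper": -1}, {"xyz": [0, 0, 0], "turn": [0, 0, 1], "gripper": -1}, {"xyz": [0, 0, 0], "turn": [0, 0, 1], "gripper": -1}, {"xyz": [0, 0, 0], "turn": [0, 0, 1], "gripper": -1}, {"xyz": [0, 0, 0], "turn": [0, 0, 1], "gripper": -1}, {"xyz": [0, 0, 0], "turn": [0, 0, 1], "gripper": -1}, {"xyz": [0, 0, 0], "turn": [0, 0, 1], "gripper": -1}, {"xyz": [0, 0, 0], "turn": [0, 0, 1], "gripper": -1}, {"xyz": [0, 0, 0], "turn": [0, 0, 1], "gripper": -1}, {"xyz": [0, 0, 0], "turn": [0, 0, 1], "gripper": -1}, {"xyz": [0, 0, 0], "turn": [0, 0, 1], "gripper": -1}, {"xyz": [0, 0, 0], "turn": [0, 0, 1], "gripper": -1}, {"xyz": [0, 0, 0], "turn": [0, 0, 0], "gripper": 0}, {"xyz": [0, 0, 0], "turn": [0, 0, 0], "gripper": 0}, {"xyz": [0, 0, 0], "turn": [0, 0, 0], "gripper": 0}, {"xyz": [0, 0, 0], "turn": [0, 0, 0], "gripper": 0}, {"xyz": [0, 0, -0.7], "turn": [0, 0, 0], "gripper": 0}, {"xyz": [0, 0, -0.7], "turn": [0, 0, 0], "gripper": 0}, {"xyz": [0, 0, -0.6], "turn": [0, 0, 0], "gripper": 0}]}}

```text
time_s: 50.78
position: [0.6682, 0.1171, 0.2042]
tool_rot: [[0.852, 0.524, 0.0], [0.524, -0.852, -0.0], [0.0, 0.0, -1.0]]
ft_force: [-0.6, 0.8, 1.4]
grip_width: 0.0428
```

```bash
python3 -c "
from h import *
st();o=bolts();
to((.4951,.1416,.2),-6.4,o)"
```

```text
th 31.6 pos [0.6682 0.1171 0.2042] F tool [-0.  -1.  -1.4] T world [ 0.027  0.057 -0.01 ] w 0.0428 t 50.8 q6 -32
lid z 0.09144653031754796 x [-0.10349913  0.09285524] y [-0.10092609  0.11020221]
1 0
2 1850 world [0.4977 0.1416] ch [-0.0868  0.0892] size [40.9 14.5] wing dir -96.7 white 196 ztop 0.13
3 618 world [0.6704 0.1183] ch [0.0875 0.0894] size [12.7 39.6] wing dir -58.4 white 76 ztop 0.13
4 286 world [ 0.6482 -0.0577] ch [ 0.0892 -0.088 ] size [12.3 29.7] wing dir -65.7 white 15 ztop 0.13
at [0.6682 0.1171 0.2042] th 31.6 tilt [ 0.0002 -0.0001] shift [-3.36 -2.79  0.1 ] turn 8.29
```

Emit:
{"method": "step_arm", "body": {"steps": [{"xyz": [-0.672, -0.558, 0], "turn": [0, 0, 0], "gripper": 0}, {"xyz": [-0.672, -0.558, 0], "turn": [0, 0, 0], "gripper": 0}, {"xyz": [-0.672, -0.558, 0], "turn": [0, 0, 0], "gripper": 0}, {"xyz": [-0.672, -0.558, 0], "turn": [0, 0, 0], "gripper": 0}, {"xyz": [-0.672, -0.558, 0], "turn": [0, 0, 0], "gripper": 0}, {"xyz": [0, 0, 0], "turn": [0, 0, 1], "gripper": 0}, {"xyz": [0, 0, 0], "turn": [0, 0, 1], "gripper": 0}, {"xyz": [0, 0, 0], "turn": [0, 0, 1], "gripper": 0}, {"xyz": [0, 0, 0], "turn": [0, 0, 1], "gripper": 0}, {"xyz": [0, 0, 0], "turn": [0, 0, 1], "gripper": 0}, {"xyz": [0, 0, 0], "turn": [0, 0, 1], "gripper": 0}, {"xyz": [0, 0, 0], "turn": [0, 0, 1], "gripper": 0}, {"xyz": [0, 0, 0], "turn": [0, 0, 1], "gripper": 0}, {"xyz": [0, 0, 0], "turn": [0, 0, 0.3], "gripper": 0}, {"xyz": [0, 0, 0], "turn": [0, 0, 0], "gripper": 0}, {"xyz": [0, 0, 0], "turn": [0, 0, 0], "gripper": 0}]}}

```text
time_s: 52.17
position: [0.4952, 0.1419, 0.2027]
tool_rot: [[0.994, -0.11, -0.0], [-0.11, -0.994, -0.0], [-0.0, 0.0, -1.0]]
ft_force: [0.6, -0.4, 0.1]
grip_width: 0.0428
```

```bash
python3 -c "
from h import *
st();to((.4951,.1416,.1225),-6.5)"
```

```text
th -6.3 pos [0.4952 0.1419 0.2027] F tool [ 0.6  0.3 -0.1] T world [ 0.01  -0.028  0.028] w 0.0428 t 52.2 q6 9
at [0.4952 0.1419 0.2027] th -6.3 tilt [-0.0001 -0.0001] shift [-0.    0.01  2.  ] turn 0.04
```

Emit:
{"method": "step_arm", "body": {"steps": [{"xyz": [0, 0, 0.7], "turn": [0, 0, 0.04], "gripper": 0}, {"xyz": [0, 0, 0.7], "turn": [0, 0, 0], "gripper": 0}, {"xyz": [0, 0, 0.6], "turn": [0, 0, 0], "gripper": 0}, {"xyz": [0, 0, 0], "turn": [0, 0, 0], "gripper": 0}, {"xyz": [0, 0, 0], "turn": [0, 0, 0], "gripper": -1}, {"xyz": [0, 0, 0], "turn": [0, 0, 0], "gripper": -1}, {"xyz": [0, 0, 0], "turn": [0, 0, 0], "gripper": -1}, {"xyz": [0, 0, 0], "turn": [0, 0, 0], "gripper": -1}, {"xyz": [0, 0, 0], "turn": [0, 0, 0], "gripper": -1}, {"xyz": [0, 0, 0], "turn": [0, 0, 0], "gripper": -1}]}}

```text
time_s: 53.0
position: [0.4951, 0.1421, 0.1244]
tool_rot: [[0.993, -0.115, 0.001], [-0.115, -0.993, 0.0], [0.001, -0.0, -1.0]]
ft_force: [-5.4, 0.5, 6.7]
grip_width: 0.0124
```

Emit:
{"method": "step_arm", "body": {"steps": [{"xyz": [0, 0, 0], "turn": [0, 0, 1], "gripper": -1}, {"xyz": [0, 0, 0], "turn": [0, 0, 1], "gripper": -1}, {"xyz": [0, 0, 0], "turn": [0, 0, 1], "gripper": -1}, {"xyz": [0, 0, 0], "turn": [0, 0, 1], "gripper": -1}, {"xyz": [0, 0, 0], "turn": [0, 0, 1], "gripper": -1}, {"xyz": [0, 0, 0], "turn": [0, 0, 1], "gripper": -1}, {"xyz": [0, 0, 0], "turn": [0, 0, 1], "gripper": -1}, {"xyz": [0, 0, 0], "turn": [0, 0, 1], "gripper": -1}, {"xyz": [0, 0, 0], "turn": [0, 0, 1], "gripper": -1}, {"xyz": [0, 0, 0], "turn": [0, 0, 1], "gripper": -1}, {"xyz": [0, 0, 0], "turn": [0, 0, 1], "gripper": -1}, {"xyz": [0, 0, 0], "turn": [0, 0, 1], "gripper": -1}, {"xyz": [0, 0, 0], "turn": [0, 0, 1], "gripper": -1}, {"xyz": [0, 0, 0], "turn": [0, 0, 0], "gripper": 0}, {"xyz": [0, 0, 0], "turn": [0, 0, 0], "gripper": 0}, {"xyz": [0, 0, 0], "turn": [0, 0, 0], "gripper": 0}, {"xyz": [0, 0, 0], "turn": [0, 0, 0], "gripper": 0}, {"xyz": [0, 0, -0.7], "turn": [0, 0, 0], "gripper": 0}, {"xyz": [0, 0, -0.7], "turn": [0, 0, 0], "gripper": 0}, {"xyz": [0, 0, -0.6], "turn": [0, 0, 0], "gripper": 0}]}}

```text
time_s: 54.67
position: [0.4954, 0.1419, 0.2043]
tool_rot: [[0.404, -0.915, 0.001], [-0.915, -0.404, 0.0], [0.0, -0.001, -1.0]]
ft_force: [0.1, -0.1, 1.5]
grip_width: 0.0429
```

```bash
python3 -c "
from h import *
st();o=bolts();
to((.6439,-.0554,.2),25.3,o)"
```

```text
th -66.2 pos [0.4954 0.1419 0.2043] F tool [ 0.1 -0.1 -1.5] T world [ 0.    -0.043 -0.02 ] w 0.0429 t 54.7 q6 69
lid z 0.09159115158615724 x [-0.10307856  0.09984579] y [-0.10166613  0.11019947]
1 0
2 869 world [0.498  0.1418] ch [-0.0865  0.0894] size [39.1 12.4] wing dir -156.5 white 139 ztop 0.13
3 4
4 0
at [0.4954 0.1419 0.2043] th -66.2 tilt [0.0006 0.    ] shift [ 6.01 -1.4   0.11] turn -19.96
```

Emit:
{"method": "step_arm", "body": {"steps": [{"xyz": [0.859, -0.2, 0], "turn": [0, 0, 0], "gripper": 0}, {"xyz": [0.859, -0.2, 0], "turn": [0, 0, 0], "gripper": 0}, {"xyz": [0.859, -0.2, 0], "turn": [0, 0, 0], "gripper": 0}, {"xyz": [0.859, -0.2, 0], "turn": [0, 0, 0], "gripper": 0}, {"xyz": [0.859, -0.2, 0], "turn": [0, 0, 0], "gripper": 0}, {"xyz": [0.859, -0.2, 0], "turn": [0, 0, 0], "gripper": 0}, {"xyz": [0.859, -0.2, 0], "turn": [0, 0, 0], "gripper": 0}, {"xyz": [0, 0, 0], "turn": [0, 0, -1], "gripper": 0}, {"xyz": [0, 0, 0], "turn": [0, 0, -1], "gripper": 0}, {"xyz": [0, 0, 0], "turn": [0, 0, -1], "gripper": 0}, {"xyz": [0, 0, 0], "turn": [0, 0, -1], "gripper": 0}, {"xyz": [0, 0, 0], "turn": [0, 0, -1], "gripper": 0}, {"xyz": [0, 0, 0], "turn": [0, 0, -1], "gripper": 0}, {"xyz": [0, 0, 0], "turn": [0, 0, -1], "gripper": 0}, {"xyz": [0, 0, 0], "turn": [0, 0, -1], "gripper": 0}, {"xyz": [0, 0, 0], "turn": [0, 0, -1], "gripper": 0}, {"xyz": [0, 0, 0], "turn": [0, 0, -1], "gripper": 0}, {"xyz": [0, 0, 0], "turn": [0, 0, -1], "gripper": 0}, {"xyz": [0, 0, 0], "turn": [0, 0, -1], "gripper": 0}, {"xyz": [0, 0, 0], "turn": [0, 0, -1], "gripper": 0}]}}

```text
time_s: 56.38
position: [0.6435, -0.0557, 0.2024]
tool_rot: [[0.994, -0.111, -0.0], [-0.111, -0.994, 0.0], [-0.0, -0.0, -1.0]]
ft_force: [0.3, -0.2, -0.1]
grip_width: 0.0429
```

Emit:
{"method": "step_arm", "body": {"steps": [{"xyz": [0, 0, 0], "turn": [0, 0, -1], "gripper": 0}, {"xyz": [0, 0, 0], "turn": [0, 0, -1], "gripper": 0}, {"xyz": [0, 0, 0], "turn": [0, 0, -1], "gripper": 0}, {"xyz": [0, 0, 0], "turn": [0, 0, -1], "gripper": 0}, {"xyz": [0, 0, 0], "turn": [0, 0, -1], "gripper": 0}, {"xyz": [0, 0, 0], "turn": [0, 0, -1], "gripper": 0}, {"xyz": [0, 0, 0], "turn": [0, 0, -1], "gripper": 0}, {"xyz": [0, 0, 0], "turn": [0, 0, 0], "gripper": 0}, {"xyz": [0, 0, 0], "turn": [0, 0, 0], "gripper": 0}]}}

```text
time_s: 57.13
position: [0.6434, -0.0557, 0.2025]
tool_rot: [[0.904, 0.428, -0.0], [0.428, -0.904, 0.0], [-0.0, -0.0, -1.0]]
ft_force: [-0.7, 0.7, -0.3]
grip_width: 0.0428
```

```bash
python3 -c "
from h import *
st();o=bolts();to((.6439,-.0554,.1225),25.3,o)"
```

```text
th 25.3 pos [ 0.6434 -0.0557  0.2025] F tool [-0.4 -1.   0.3] T world [ 0.033 -0.02   0.035] w 0.0428 t 57.1 q6 -41
lid z 0.0877265759157105 x [-0.10307643  0.10132024] y [-0.1024976   0.07342233]
1 1679 world [ 0.4715 -0.0313] ch [-0.0894 -0.0856] size [39.9 14.4] wing dir -100.5 white 189 ztop 0.1271
2 0
3 463 world [0.6752 0.1033] ch [0.0942 0.0752] size [15.3 10.2] wing dir 8.6 white 74 ztop 0.1266
4 960 world [ 0.644  -0.0552] ch [ 0.0847 -0.0861] size [12.8 39.5] wing dir -64.6 white 178 ztop 0.127
at [ 0.6434 -0.0557  0.2025] th 25.3 tilt [-0.0001  0.    ] shift [ 0.01 -0.    2.  ] turn 0.01
```

Emit:
{"method": "step_arm", "body": {"steps": [{"xyz": [0.01, 0, 0.7], "turn": [0, 0, 0], "gripper": 0}, {"xyz": [0, 0, 0.7], "turn": [0, 0, 0], "gripper": 0}, {"xyz": [0, 0, 0.6], "turn": [0, 0, 0], "gripper": 0}, {"xyz": [0, 0, 0], "turn": [0, 0, 0], "gripper": 0}, {"xyz": [0, 0, 0], "turn": [0, 0, 0], "gripper": -1}, {"xyz": [0, 0, 0], "turn": [0, 0, 0], "gripper": -1}, {"xyz": [0, 0, 0], "turn": [0, 0, 0], "gripper": -1}, {"xyz": [0, 0, 0], "turn": [0, 0, 0], "gripper": -1}, {"xyz": [0, 0, 0], "turn": [0, 0, 0], "gripper": -1}, {"xyz": [0, 0, 0], "turn": [0, 0, 0], "gripper": -1}]}}

```text
time_s: 58.02
position: [0.6443, -0.0558, 0.1248]
tool_rot: [[0.903, 0.429, 0.003], [0.429, -0.903, -0.001], [0.002, 0.002, -1.0]]
ft_force: [-1.1, -2.3, 6.4]
grip_width: 0.0122
```

Emit:
{"method": "step_arm", "body": {"steps": [{"xyz": [0, 0, 0], "turn": [0, 0, 1], "gripper": -1}, {"xyz": [0, 0, 0], "turn": [0, 0, 1], "gripper": -1}, {"xyz": [0, 0, 0], "turn": [0, 0, 1], "gripper": -1}, {"xyz": [0, 0, 0], "turn": [0, 0, 1], "gripper": -1}, {"xyz": [0, 0, 0], "turn": [0, 0, 1], "gripper": -1}, {"xyz": [0, 0, 0], "turn": [0, 0, 1], "gripper": -1}, {"xyz": [0, 0, 0], "turn": [0, 0, 1], "gripper": -1}, {"xyz": [0, 0, 0], "turn": [0, 0, 1], "gripper": -1}, {"xyz": [0, 0, 0], "turn": [0, 0, 1], "gripper": -1}, {"xyz": [0, 0, 0], "turn": [0, 0, 1], "gripper": -1}, {"xyz": [0, 0, 0], "turn": [0, 0, 1], "gripper": -1}, {"xyz": [0, 0, 0], "turn": [0, 0, 1], "gripper": -1}, {"xyz": [0, 0, 0], "turn": [0, 0, 1], "gripper": -1}, {"xyz": [0, 0, 0], "turn": [0, 0, 0], "gripper": 0}, {"xyz": [0, 0, 0], "turn": [0, 0, 0], "gripper": 0}, {"xyz": [0, 0, 0], "turn": [0, 0, 0], "gripper": 0}, {"xyz": [0, 0, 0], "turn": [0, 0, 0], "gripper": 0}, {"xyz": [0, 0, -0.7], "turn": [0, 0, 0], "gripper": 0}, {"xyz": [0, 0, -0.7], "turn": [0, 0, 0], "gripper": 0}, {"xyz": [0, 0, -0.6], "turn": [0, 0, 0], "gripper": 0}]}}

```text
time_s: 59.68
position: [0.6438, -0.0554, 0.2042]
tool_rot: [[0.828, -0.561, 0.0], [-0.561, -0.828, -0.0], [0.0, -0.0, -1.0]]
ft_force: [1.0, 0.5, 0.6]
grip_width: 0.043
```

```bash
python3 -c "
from h import *
st();o=bolts();
to((.4713,-.0313,.2),-10,o)"
```

```text
th -34.1 pos [ 0.6438 -0.0554  0.2042] F tool [ 0.5 -0.9 -0.6] T world [ 0.033 -0.04   0.074] w 0.0430 t 59.7 q6 19
lid z 0.09143420489638321 x [-0.10310241  0.104995  ] y [-0.10159122  0.10430015]
1 750 world [ 0.4753 -0.0238] ch [-0.0867 -0.0778] size [23.6 14.1] wing dir 80.9 white 22 ztop 0.1298
2 0
3 0
4 686 world [ 0.6466 -0.0562] ch [ 0.0874 -0.0867] size [39.7 13. ] wing dir -124.7 white 90 ztop 0.13
at [ 0.6438 -0.0554  0.2042] th -34.1 tilt [ 0.0005 -0.    ] shift [-3.91  1.92  0.1 ] turn -5.26
```

Pass 2 is done, with every bolt turned about 120°. Pass 3 starts with bolt 1.

Emit:
{"method": "step_arm", "body": {"steps": [{"xyz": [-0.782, 0.384, 0], "turn": [0, 0, 0], "gripper": 0}, {"xyz": [-0.782, 0.384, 0], "turn": [0, 0, 0], "gripper": 0}, {"xyz": [-0.782, 0.384, 0], "turn": [0, 0, 0], "gripper": 0}, {"xyz": [-0.782, 0.384, 0], "turn": [0, 0, 0], "gripper": 0}, {"xyz": [-0.782, 0.384, 0], "turn": [0, 0, 0], "gripper": 0}, {"xyz": [0, 0, 0], "turn": [0, 0, -1], "gripper": 0}, {"xyz": [0, 0, 0], "turn": [0, 0, -1], "gripper": 0}, {"xyz": [0, 0, 0], "turn": [0, 0, -1], "gripper": 0}, {"xyz": [0, 0, 0], "turn": [0, 0, -1], "gripper": 0}, {"xyz": [0, 0, 0], "turn": [0, 0, -1], "gripper": 0}, {"xyz": [0, 0, 0], "turn": [0, 0, -0.3], "gripper": 0}, {"xyz": [0, 0, 0], "turn": [0, 0, 0], "gripper": 0}, {"xyz": [0, 0, 0], "turn": [0, 0, 0], "gripper": 0}]}}

```text
time_s: 60.82
position: [0.4712, -0.0312, 0.2027]
tool_rot: [[0.985, -0.173, 0.0], [-0.173, -0.985, 0.0], [0.0, -0.0, -1.0]]
ft_force: [0.3, -0.6, 0.6]
grip_width: 0.0429
```

```bash
python3 -c "
from h import *
st();to((.4713,-.0313,.1225),-10)"
```

```text
th -10.0 pos [ 0.4712 -0.0312  0.2027] F tool [ 0.4  0.5 -0.6] T world [-0.039  0.048 -0.041] w 0.0429 t 60.8 q6 -8
at [ 0.4712 -0.0312  0.2027] th -10.0 tilt [0. 0.] shift [0. 0. 2.] turn 0.01
```

Emit:
{"method": "step_arm", "body": {"steps": [{"xyz": [0, 0, 0.7], "turn": [0, 0, 0], "gripper": 0}, {"xyz": [0, 0, 0.7], "turn": [0, 0, 0], "gripper": 0}, {"xyz": [0, 0, 0.6], "turn": [0, 0, 0], "gripper": 0}, {"xyz": [0, 0, 0], "turn": [0, 0, 0], "gripper": 0}, {"xyz": [0, 0, 0], "turn": [0, 0, 0], "gripper": -1}, {"xyz": [0, 0, 0], "turn": [0, 0, 0], "gripper": -1}, {"xyz": [0, 0, 0], "turn": [0, 0, 0], "gripper": -1}, {"xyz": [0, 0, 0], "turn": [0, 0, 0], "gripper": -1}, {"xyz": [0, 0, 0], "turn": [0, 0, 0], "gripper": -1}, {"xyz": [0, 0, 0], "turn": [0, 0, 0], "gripper": -1}, {"xyz": [0, 0, 0], "turn": [0, 0, 1], "gripper": -1}, {"xyz": [0, 0, 0], "turn": [0, 0, 1], "gripper": -1}, {"xyz": [0, 0, 0], "turn": [0, 0, 1], "gripper": -1}, {"xyz": [0, 0, 0], "turn": [0, 0, 1], "gripper": -1}, {"xyz": [0, 0, 0], "turn": [0, 0, 1], "gripper": -1}, {"xyz": [0, 0, 0], "turn": [0, 0, 1], "gripper": -1}, {"xyz": [0, 0, 0], "turn": [0, 0, 1], "gripper": -1}], "squeeze": 60}}

```text
time_s: 62.23
position: [0.4708, -0.0312, 0.1243]
tool_rot: [[0.741, -0.671, 0.0], [-0.671, -0.741, -0.001], [0.001, 0.0, -1.0]]
ft_force: [-5.2, -0.6, 4.8]
grip_width: 0.0117
```

```bash
python3 -c "
from h import *
st()"
```

```text
th -42.2 pos [ 0.4708 -0.0312  0.1243] F tool [-3.4  3.9 -4.8] T world [-0.128  0.907  0.102] w 0.0117 t 62.2 q6 24
```

Emit:
{"method": "step_arm", "body": {"steps": [{"xyz": [0, 0, 0], "turn": [0, 0, 0.6], "gripper": -1}]}}

```text
time_s: 62.32
position: [0.4708, -0.0312, 0.1244]
tool_rot: [[0.708, -0.706, 0.0], [-0.706, -0.708, -0.001], [0.001, 0.0, -1.0]]
ft_force: [-5.2, -0.7, 4.8]
grip_width: 0.0117
```

```bash
python3 -c "
from h import *
st()"
```

```text
th -44.9 pos [ 0.4708 -0.0312  0.1244] F tool [-3.2  4.2 -4.9] T world [-0.142  0.888  0.068] w 0.0117 t 62.3 q6 27
```

Emit:
{"method": "step_arm", "body": {"steps": [{"xyz": [0, 0, 0], "turn": [0, 0, 0.6], "gripper": -1}]}}

```text
time_s: 62.4
position: [0.4708, -0.0312, 0.1243]
tool_rot: [[0.674, -0.738, 0.0], [-0.738, -0.674, -0.001], [0.001, 0.0, -1.0]]
ft_force: [-5.7, -0.1, 4.2]
grip_width: 0.0117
```

```bash
python3 -c "
from h import *
st()"
```

```text
th -47.6 pos [ 0.4708 -0.0312  0.1243] F tool [-3.8  4.2 -4.2] T world [-0.14   0.909  0.082] w 0.0117 t 62.4 q6 29
```

Emit:
{"method": "step_arm", "body": {"steps": [{"xyz": [0, 0, 0], "turn": [0, 0, 0.6], "gripper": -1}]}}

```text
time_s: 62.48
position: [0.4708, -0.0313, 0.1244]
tool_rot: [[0.638, -0.77, 0.0], [-0.77, -0.638, -0.001], [0.001, 0.0, -1.0]]
ft_force: [-5.0, -0.8, 4.5]
grip_width: 0.0118
```

```bash
python3 -c "
from h import *
st()"
```

```text
th -50.3 pos [ 0.4708 -0.0313  0.1244] F tool [-2.6  4.3 -4.5] T world [-0.113  0.847  0.134] w 0.0118 t 62.5 q6 32
```

Emit:
{"method": "step_arm", "body": {"steps": [{"xyz": [0, 0, 0], "turn": [0, 0, 0.6], "gripper": -1}]}}

```text
time_s: 62.57
position: [0.4708, -0.0312, 0.1244]
tool_rot: [[0.601, -0.799, 0.0], [-0.799, -0.601, -0.001], [0.001, 0.0, -1.0]]
ft_force: [-5.4, -0.1, 5.4]
grip_width: 0.0116
```

```bash
python3 -c "
from h import *
st()"
```

```text
th -53.0 pos [ 0.4708 -0.0312  0.1244] F tool [-3.2  4.3 -5.4] T world [-0.041  0.9    0.928] w 0.0116 t 62.6 q6 35
```

Bolt 1's torque jumped from about 0.1 to 0.93 N m, so it has met its stop. Releasing, and on to bolt 3.

Emit:
{"method": "step_arm", "body": {"steps": [{"xyz": [0, 0, 0], "turn": [0, 0, 0.1], "gripper": -1}, {"xyz": [0, 0, 0], "turn": [0, 0, 0], "gripper": -1}, {"xyz": [0, 0, 0], "turn": [0, 0, 0], "gripper": 0}, {"xyz": [0, 0, 0], "turn": [0, 0, 0], "gripper": 0}, {"xyz": [0, 0, 0], "turn": [0, 0, 0], "gripper": 0}, {"xyz": [0, 0, 0], "turn": [0, 0, 0], "gripper": 0}, {"xyz": [0, 0, -0.7], "turn": [0, 0, 0], "gripper": 0}, {"xyz": [0, 0, -0.7], "turn": [0, 0, 0], "gripper": 0}, {"xyz": [0, 0, -0.6], "turn": [0, 0, 0], "gripper": 0}, {"xyz": [0, 0, 0], "turn": [0, 0, 0], "gripper": 0}]}}

```text
time_s: 63.4
position: [0.4729, -0.0317, 0.2071]
tool_rot: [[0.596, -0.803, 0.008], [-0.803, -0.596, -0.003], [0.007, -0.005, -1.0]]
ft_force: [0.6, -0.0, 0.4]
grip_width: 0.0426
```

```bash
python3 -c "
from h import *
st();o=bolts();
to((.6681,.1175,.2),31.5,o)"
```

```text
th -53.4 pos [ 0.4729 -0.0317  0.2071] F tool [ 0.4 -0.4 -0.4] T world [-0.064 -0.023  0.029] w 0.0426 t 63.4 q6 35
lid z 0.08525239505150424 x [-0.10733431  0.08701392] y [-0.1024352   0.09446172]
1 900 world [ 0.4701 -0.0313] ch [-0.0908 -0.0858] size [39.6 13. ] wing dir -140.8 white 165 ztop 0.1247
2 1536 world [0.4937 0.1414] ch [-0.0908  0.0884] size [39.9 14.5] wing dir -156.1 white 178 ztop 0.1246
3 0
4 1438 world [ 0.6417 -0.0553] ch [ 0.0824 -0.0865] size [39.5 14.4] wing dir -124.9 white 183 ztop 0.1239
at [ 0.4729 -0.0317  0.2071] th -53.4 tilt [ 0.0081 -0.0025] shift [-0.09 -6.14  0.21] turn -18.53
```

Emit:
{"method": "step_arm", "body": {"steps": [{"xyz": [-0.007, -0.882, 0], "turn": [0, 0, 0], "gripper": 0}, {"xyz": [-0.007, -0.882, 0], "turn": [0, 0, 0], "gripper": 0}, {"xyz": [-0.007, -0.882, 0], "turn": [0, 0, 0], "gripper": 0}, {"xyz": [-0.007, -0.882, 0], "turn": [0, 0, 0], "gripper": 0}, {"xyz": [-0.007, -0.882, 0], "turn": [0, 0, 0], "gripper": 0}, {"xyz": [-0.007, -0.882, 0], "turn": [0, 0, 0], "gripper": 0}, {"xyz": [-0.007, -0.882, 0], "turn": [0, 0, 0], "gripper": 0}, {"xyz": [0, 0, 0], "turn": [0, 0, -1], "gripper": 0}, {"xyz": [0, 0, 0], "turn": [0, 0, -1], "gripper": 0}, {"xyz": [0, 0, 0], "turn": [0, 0, -1], "gripper": 0}, {"xyz": [0, 0, 0], "turn": [0, 0, -1], "gripper": 0}, {"xyz": [0, 0, 0], "turn": [0, 0, -1], "gripper": 0}, {"xyz": [0, 0, 0], "turn": [0, 0, -1], "gripper": 0}, {"xyz": [0, 0, 0], "turn": [0, 0, -1], "gripper": 0}, {"xyz": [0, 0, 0], "turn": [0, 0, -1], "gripper": 0}, {"xyz": [0, 0, 0], "turn": [0, 0, -1], "gripper": 0}, {"xyz": [0, 0, 0], "turn": [0, 0, -1], "gripper": 0}, {"xyz": [0, 0, 0], "turn": [0, 0, -1], "gripper": 0}, {"xyz": [0, 0, 0], "turn": [0, 0, -1], "gripper": 0}, {"xyz": [0, 0, 0], "turn": [0, 0, -1], "gripper": 0}]}}

```text
time_s: 65.12
position: [0.6681, 0.1176, 0.2011]
tool_rot: [[0.994, 0.111, -0.002], [0.111, -0.994, 0.0], [-0.002, -0.0, -1.0]]
ft_force: [0.3, -0.3, 0.6]
grip_width: 0.0422
```

Emit:
{"method": "step_arm", "body": {"steps": [{"xyz": [0, 0, 0], "turn": [0, 0, -1], "gripper": 0}, {"xyz": [0, 0, 0], "turn": [0, 0, -1], "gripper": 0}, {"xyz": [0, 0, 0], "turn": [0, 0, -1], "gripper": 0}, {"xyz": [0, 0, 0], "turn": [0, 0, -1], "gripper": 0}, {"xyz": [0, 0, 0], "turn": [0, 0, -1], "gripper": 0}, {"xyz": [0, 0, 0], "turn": [0, 0, -0.5], "gripper": 0}, {"xyz": [0, 0, 0], "turn": [0, 0, 0], "gripper": 0}, {"xyz": [0, 0, 0], "turn": [0, 0, 0], "gripper": 0}]}}

```text
time_s: 65.78
position: [0.6682, 0.1175, 0.2016]
tool_rot: [[0.854, 0.519, -0.002], [0.519, -0.854, 0.0], [-0.001, -0.001, -1.0]]
ft_force: [-0.1, 0.1, -0.0]
grip_width: 0.0426
```

```bash
python3 -c "
from h import *
st();o=bolts();to((.6681,.1175,.1225),31.5,o)"
```

```text
th 31.3 pos [0.6682 0.1175 0.2016] F tool [-0.1 -0.1  0. ] T world [ 0.021 -0.006  0.023] w 0.0426 t 65.8 q6 -31
lid z 0.08790925623777482 x [-0.1050098   0.10014935] y [-0.09986588  0.10836151]
1 0
2 1393 world [0.4959 0.1419] ch [-0.0886  0.0892] size [40.7 13.7] wing dir -157.0 white 214 ztop 0.1275
3 931 world [0.6684 0.1183] ch [0.0855 0.0891] size [12.5 39.3] wing dir -58.7 white 211 ztop 0.127
4 506 world [ 0.6445 -0.0551] ch [ 0.0851 -0.0859] size [40.2 12.3] wing dir -118.3 white 47 ztop 0.1263
at [0.6682 0.1175 0.2016] th 31.3 tilt [-0.0016  0.    ] shift [0.   0.   1.98] turn -0.04
```

Emit:
{"method": "step_arm", "body": {"steps": [{"xyz": [0, 0, 0.7], "turn": [0, 0, 0], "gripper": 0}, {"xyz": [0, 0, 0.7], "turn": [0, 0, 0], "gripper": 0}, {"xyz": [0, 0, 0.58], "turn": [0, 0, 0], "gripper": 0}, {"xyz": [0, 0, 0], "turn": [0, 0, 0], "gripper": 0}, {"xyz": [0, 0, 0], "turn": [0, 0, 0], "gripper": -1}, {"xyz": [0, 0, 0], "turn": [0, 0, 0], "gripper": -1}, {"xyz": [0, 0, 0], "turn": [0, 0, 0], "gripper": -1}, {"xyz": [0, 0, 0], "turn": [0, 0, 0], "gripper": -1}, {"xyz": [0, 0, 0], "turn": [0, 0, 0], "gripper": -1}, {"xyz": [0, 0, 0], "turn": [0, 0, 0], "gripper": -1}, {"xyz": [0, 0, 0], "turn": [0, 0, 1], "gripper": -1}, {"xyz": [0, 0, 0], "turn": [0, 0, 1], "gripper": -1}, {"xyz": [0, 0, 0], "turn": [0, 0, 1], "gripper": -1}, {"xyz": [0, 0, 0], "turn": [0, 0, 1], "gripper": -1}, {"xyz": [0, 0, 0], "turn": [0, 0, 1], "gripper": -1}, {"xyz": [0, 0, 0], "turn": [0, 0, 1], "gripper": -1}, {"xyz": [0, 0, 0], "turn": [0, 0, 1], "gripper": -1}, {"xyz": [0, 0, 0], "turn": [0, 0, 1], "gripper": -1}]}}

```text
time_s: 67.33
position: [0.6683, 0.1172, 0.1257]
tool_rot: [[0.995, -0.096, 0.002], [-0.096, -0.995, -0.001], [0.002, 0.001, -1.0]]
ft_force: [-6.8, -2.0, 8.5]
grip_width: 0.0117
```

```bash
python3 -c "
from h import *
st()"
```

```text
th -5.5 pos [0.6683 0.1172 0.1257] F tool [-6.6  2.7 -8.5] T world [-0.455  0.927  0.079] w 0.0117 t 67.3 q6 6
```

Emit:
{"method": "step_arm", "body": {"steps": [{"xyz": [0, 0, 0], "turn": [0, 0, 0.6], "gripper": -1}]}}

```text
time_s: 67.42
position: [0.6683, 0.1172, 0.1257]
tool_rot: [[0.99, -0.144, 0.002], [-0.144, -0.99, -0.001], [0.002, 0.001, -1.0]]
ft_force: [-6.4, -1.4, 7.6]
grip_width: 0.0116
```

```bash
python3 -c "
from h import *
st()"
```

```text
th -8.3 pos [0.6683 0.1172 0.1257] F tool [-6.1  2.3 -7.6] T world [-0.527  0.909  0.12 ] w 0.0116 t 67.4 q6 8
```

Emit:
{"method": "step_arm", "body": {"steps": [{"xyz": [0, 0, 0], "turn": [0, 0, 0.6], "gripper": -1}]}}

```text
time_s: 67.5
position: [0.6683, 0.1172, 0.1257]
tool_rot: [[0.982, -0.19, 0.001], [-0.19, -0.982, -0.001], [0.002, 0.001, -1.0]]
ft_force: [-6.2, -2.2, 7.6]
grip_width: 0.0114
```

```bash
python3 -c "
from h import *
st()"
```

```text
th -10.9 pos [0.6683 0.1172 0.1257] F tool [-5.7  3.4 -7.6] T world [-0.481  0.94   0.075] w 0.0114 t 67.5 q6 11
```

Emit:
{"method": "step_arm", "body": {"steps": [{"xyz": [0, 0, 0], "turn": [0, 0, 0.6], "gripper": -1}]}}

```text
time_s: 67.58
position: [0.6683, 0.1172, 0.1257]
tool_rot: [[0.972, -0.236, 0.001], [-0.236, -0.972, -0.001], [0.002, 0.001, -1.0]]
ft_force: [-5.4, -2.1, 7.9]
grip_width: 0.0111
```

```bash
python3 -c "
from h import *
st()"
```

```text
th -13.7 pos [0.6683 0.1172 0.1257] F tool [-4.8  3.3 -7.9] T world [-0.521  1.007  0.099] w 0.0111 t 67.6 q6 14
```

Emit:
{"method": "step_arm", "body": {"steps": [{"xyz": [0, 0, 0], "turn": [0, 0, 0.6], "gripper": -1}]}}

```text
time_s: 67.67
position: [0.6682, 0.1172, 0.1257]
tool_rot: [[0.959, -0.282, 0.001], [-0.282, -0.959, -0.001], [0.002, 0.001, -1.0]]
ft_force: [-7.1, -2.5, 8.3]
grip_width: 0.0112
```

```bash
python3 -c "
from h import *
st()"
```

```text
th -16.4 pos [0.6682 0.1172 0.1257] F tool [-6.1  4.4 -8.3] T world [-0.523  0.985  0.488] w 0.0112 t 67.7 q6 16
```

Emit:
{"method": "step_arm", "body": {"steps": [{"xyz": [0, 0, 0], "turn": [0, 0, 0.4], "gripper": -1}, {"xyz": [0, 0, 0], "turn": [0, 0, 0], "gripper": -1}]}}

```text
time_s: 67.83
position: [0.6682, 0.1172, 0.1257]
tool_rot: [[0.95, -0.311, 0.001], [-0.311, -0.95, -0.001], [0.002, 0.001, -1.0]]
ft_force: [-6.4, -3.5, 7.8]
grip_width: 0.0109
```

```bash
python3 -c "
from h import *
st()"
```

```text
th -18.1 pos [0.6682 0.1172 0.1257] F tool [-5.   5.4 -7.8] T world [-0.569  0.953  1.008] w 0.0109 t 67.8 q6 18
```

Emit:
{"method": "step_arm", "body": {"steps": [{"xyz": [0, 0, 0], "turn": [0, 0, 0], "gripper": 0}, {"xyz": [0, 0, 0], "turn": [0, 0, 0], "gripper": 0}, {"xyz": [0, 0, 0], "turn": [0, 0, 0], "gripper": 0}, {"xyz": [0, 0, 0], "turn": [0, 0, 0], "gripper": 0}, {"xyz": [0, 0, -0.7], "turn": [0, 0, 0], "gripper": 0}, {"xyz": [0, 0, -0.7], "turn": [0, 0, 0], "gripper": 0}, {"xyz": [0, 0, -0.6], "turn": [0, 0, 0], "gripper": 0}, {"xyz": [0, 0, 0], "turn": [0, 0, 0], "gripper": 0}, {"xyz": [0, 0, 0], "turn": [0, 0, 0], "gripper": 0}]}}

```text
time_s: 68.58
position: [0.6687, 0.1176, 0.2047]
tool_rot: [[0.95, -0.311, 0.003], [-0.311, -0.95, 0.0], [0.003, -0.001, -1.0]]
ft_force: [0.2, 0.0, -0.7]
grip_width: 0.0429
```

```bash
python3 -c "
from h import *
st();o=bolts();
to((.4952,.1418,.2),-66.3,o)"
```

```text
th -18.1 pos [0.6687 0.1176 0.2047] F tool [ 0.2 -0.1  0.7] T world [ 0.004 -0.033 -0.025] w 0.0429 t 68.6 q6 18
lid z 0.08618496507252568 x [-0.1055033   0.10108858] y [-0.0695456   0.10721534]
1 0
2 917 world [0.4951 0.1419] ch [-0.0894  0.0892] size [39.8 13.7] wing dir -156.9 white 142 ztop 0.1262
3 919 world [0.6677 0.1175] ch [0.0849 0.0883] size [40.1 13. ] wing dir -105.4 white 198 ztop 0.125
4 0
at [0.6687 0.1176 0.2047] th -18.1 tilt [0.0029 0.0001] shift [-4.31  0.77  0.11] turn 10.51
```

Bolt 3 hit its stop (torque 1.0 N m). Now bolt 2.

Emit:
{"method": "step_arm", "body": {"steps": [{"xyz": [-0.862, 0.154, 0], "turn": [0, 0, 0], "gripper": 0}, {"xyz": [-0.862, 0.154, 0], "turn": [0, 0, 0], "gripper": 0}, {"xyz": [-0.862, 0.154, 0], "turn": [0, 0, 0], "gripper": 0}, {"xyz": [-0.862, 0.154, 0], "turn": [0, 0, 0], "gripper": 0}, {"xyz": [-0.862, 0.154, 0], "turn": [0, 0, 0], "gripper": 0}, {"xyz": [0, 0, 0], "turn": [0, 0, 1], "gripper": 0}, {"xyz": [0, 0, 0], "turn": [0, 0, 1], "gripper": 0}, {"xyz": [0, 0, 0], "turn": [0, 0, 1], "gripper": 0}, {"xyz": [0, 0, 0], "turn": [0, 0, 1], "gripper": 0}, {"xyz": [0, 0, 0], "turn": [0, 0, 1], "gripper": 0}, {"xyz": [0, 0, 0], "turn": [0, 0, 1], "gripper": 0}, {"xyz": [0, 0, 0], "turn": [0, 0, 1], "gripper": 0}, {"xyz": [0, 0, 0], "turn": [0, 0, 1], "gripper": 0}, {"xyz": [0, 0, 0], "turn": [0, 0, 1], "gripper": 0}, {"xyz": [0, 0, 0], "turn": [0, 0, 1], "gripper": 0}, {"xyz": [0, 0, 0], "turn": [0, 0, 0.6], "gripper": 0}, {"xyz": [0, 0, 0], "turn": [0, 0, 0], "gripper": 0}, {"xyz": [0, 0, 0], "turn": [0, 0, 0], "gripper": 0}]}}

```text
time_s: 70.13
position: [0.4945, 0.1419, 0.2025]
tool_rot: [[0.397, -0.918, -0.002], [-0.918, -0.397, -0.0], [-0.001, 0.002, -1.0]]
ft_force: [0.4, -0.1, 0.3]
grip_width: 0.0429
```

```bash
python3 -c "
from h import *
st();o=bolts();to((.4953,.1418,.1225),-66.6,o)"
```

```text
th -66.6 pos [0.4945 0.1419 0.2025] F tool [ 0.3 -0.4 -0.3] T world [ 0.076  0.021 -0.033] w 0.0429 t 70.1 q6 69
lid z 0.08787425483836062 x [-0.10267701  0.10008037] y [-0.10054044  0.10737193]
1 85 world [ 0.4876 -0.0211] ch [-0.0749 -0.0734] size [3.5 6.6] wing dir -79.8 white 7 ztop 0.1246
2 967 world [0.4955 0.1416] ch [-0.0889  0.0889] size [39.5 12.9] wing dir -156.4 white 197 ztop 0.1274
3 102 world [0.658  0.1046] ch [0.077  0.0742] size [ 2.7 10.8] wing dir -87.9 white 3 ztop 0.1254
4 0
at [0.4945 0.1419 0.2025] th -66.6 tilt [-0.002 -0.   ] shift [ 0.01 -0.02  2.  ] turn -0.00
```

Emit:
{"method": "step_arm", "body": {"steps": [{"xyz": [0.01, -0.02, 0.7], "turn": [0, 0, 0], "gripper": 0}, {"xyz": [0, 0, 0.7], "turn": [0, 0, 0], "gripper": 0}, {"xyz": [0, 0, 0.6], "turn": [0, 0, 0], "gripper": 0}, {"xyz": [0, 0, 0], "turn": [0, 0, 0], "gripper": 0}, {"xyz": [0, 0, 0], "turn": [0, 0, 0], "gripper": -1}, {"xyz": [0, 0, 0], "turn": [0, 0, 0], "gripper": -1}, {"xyz": [0, 0, 0], "turn": [0, 0, 0], "gripper": -1}, {"xyz": [0, 0, 0], "turn": [0, 0, 0], "gripper": -1}, {"xyz": [0, 0, 0], "turn": [0, 0, 0], "gripper": -1}, {"xyz": [0, 0, 0], "turn": [0, 0, 0], "gripper": -1}, {"xyz": [0, 0, 0], "turn": [0, 0, 1], "gripper": -1}, {"xyz": [0, 0, 0], "turn": [0, 0, 1], "gripper": -1}, {"xyz": [0, 0, 0], "turn": [0, 0, 1], "gripper": -1}, {"xyz": [0, 0, 0], "turn": [0, 0, 1], "gripper": -1}, {"xyz": [0, 0, 0], "turn": [0, 0, 1], "gripper": -1}, {"xyz": [0, 0, 0], "turn": [0, 0, 1], "gripper": -1}, {"xyz": [0, 0, 0], "turn": [0, 0, 1], "gripper": -1}, {"xyz": [0, 0, 0], "turn": [0, 0, 1], "gripper": -1}]}}

```text
time_s: 71.68
position: [0.4963, 0.1418, 0.1252]
tool_rot: [[-0.234, -0.972, 0.003], [-0.972, 0.234, -0.0], [-0.0, -0.003, -1.0]]
ft_force: [-2.4, 0.2, 6.9]
grip_width: 0.0118
```

```bash
python3 -c "
from h import *
st()"
```

```text
th -103.6 pos [0.4963 0.1418 0.1252] F tool [ 0.4  2.4 -6.9] T world [-0.151  0.419  0.074] w 0.0118 t 71.7 q6 106
```

Emit:
{"method": "step_arm", "body": {"steps": [{"xyz": [0, 0, 0], "turn": [0, 0, 0.6], "gripper": -1}]}}

```text
time_s: 71.77
position: [0.4962, 0.1417, 0.1252]
tool_rot: [[-0.281, -0.96, 0.003], [-0.96, 0.281, -0.001], [-0.0, -0.003, -1.0]]
ft_force: [-2.0, -0.3, 7.1]
grip_width: 0.0116
```

```bash
python3 -c "
from h import *
st()"
```

```text
th -106.3 pos [0.4962 0.1417 0.1252] F tool [ 0.9  1.8 -7.1] T world [-0.202  0.5    0.119] w 0.0116 t 71.8 q6 109
```

Emit:
{"method": "step_arm", "body": {"steps": [{"xyz": [0, 0, 0], "turn": [0, 0, 0.6], "gripper": -1}]}}

```text
time_s: 71.85
position: [0.4962, 0.1417, 0.1252]
tool_rot: [[-0.325, -0.946, 0.003], [-0.946, 0.325, -0.001], [-0.0, -0.003, -1.0]]
ft_force: [-3.1, -0.3, 7.9]
grip_width: 0.0111
```

```bash
python3 -c "
from h import *
st()"
```

```text
th -109.0 pos [0.4962 0.1417 0.1252] F tool [ 1.3  2.8 -8. ] T world [-0.255  0.464  0.093] w 0.0111 t 71.8 q6 112
```

Emit:
{"method": "step_arm", "body": {"steps": [{"xyz": [0, 0, 0], "turn": [0, 0, 0.6], "gripper": -1}]}}

```text
time_s: 71.93
position: [0.4962, 0.1416, 0.1252]
tool_rot: [[-0.37, -0.929, 0.002], [-0.929, 0.37, -0.001], [-0.0, -0.003, -1.0]]
ft_force: [-2.5, -0.9, 9.0]
grip_width: 0.0117
```

```bash
python3 -c "
from h import *
st()"
```

```text
th -111.7 pos [0.4962 0.1416 0.1252] F tool [ 1.8  2.  -9. ] T world [-0.284  0.541  0.084] w 0.0117 t 71.9 q6 115
```

Emit:
{"method": "step_arm", "body": {"steps": [{"xyz": [0, 0, 0], "turn": [0, 0, 0.6], "gripper": -1}]}}

```text
time_s: 72.02
position: [0.4962, 0.1416, 0.1252]
tool_rot: [[-0.414, -0.91, 0.002], [-0.91, 0.414, -0.001], [-0.0, -0.003, -1.0]]
ft_force: [-2.4, -1.1, 7.6]
grip_width: 0.0116
```

```bash
python3 -c "
from h import *
st()"
```

```text
th -114.5 pos [0.4962 0.1416 0.1252] F tool [ 2.   1.7 -7.6] T world [-0.356  0.556  0.064] w 0.0116 t 72.0 q6 117
```

Emit:
{"method": "step_arm", "body": {"steps": [{"xyz": [0, 0, 0], "turn": [0, 0, 0.6], "gripper": -1}]}}

```text
time_s: 72.1
position: [0.4961, 0.1415, 0.1252]
tool_rot: [[-0.457, -0.889, 0.002], [-0.889, 0.457, -0.001], [-0.0, -0.002, -1.0]]
ft_force: [-2.9, -1.5, 7.2]
grip_width: 0.0116
```

```bash
python3 -c "
from h import *
st()"
```

```text
th -117.2 pos [0.4961 0.1415 0.1252] F tool [ 2.6  1.9 -7.2] T world [-0.424  0.576  0.107] w 0.0116 t 72.1 q6 120
```

Emit:
{"method": "step_arm", "body": {"steps": [{"xyz": [0, 0, 0], "turn": [0, 0, 0.6], "gripper": -1}]}}

```text
time_s: 72.18
position: [0.4961, 0.1415, 0.1252]
tool_rot: [[-0.499, -0.866, 0.002], [-0.866, 0.499, -0.001], [-0.0, -0.002, -1.0]]
ft_force: [-3.3, -1.0, 8.1]
grip_width: 0.0119
```

```bash
python3 -c "
from h import *
st()"
```

```text
th -120.0 pos [0.4961 0.1415 0.1252] F tool [ 2.6  2.4 -8.1] T world [-0.34   0.632  0.667] w 0.0119 t 72.2 q6 123
```

Emit:
{"method": "step_arm", "body": {"steps": [{"xyz": [0, 0, 0], "turn": [0, 0, 0.3], "gripper": -1}, {"xyz": [0, 0, 0], "turn": [0, 0, 0], "gripper": -1}]}}

```text
time_s: 72.35
position: [0.4961, 0.1415, 0.1252]
tool_rot: [[-0.518, -0.856, 0.002], [-0.856, 0.518, -0.002], [0.0, -0.003, -1.0]]
ft_force: [-3.2, -1.5, 8.5]
grip_width: 0.0111
```

```bash
python3 -c "
from h import *
st()"
```

```text
th -121.2 pos [0.4961 0.1415 0.1252] F tool [ 2.9  2.  -8.5] T world [-0.317  0.648  1.003] w 0.0111 t 72.3 q6 124
```

Emit:
{"method": "step_arm", "body": {"steps": [{"xyz": [0, 0, 0], "turn": [0, 0, 0], "gripper": 0}, {"xyz": [0, 0, 0], "turn": [0, 0, 0], "gripper": 0}, {"xyz": [0, 0, 0], "turn": [0, 0, 0], "gripper": 0}, {"xyz": [0, 0, 0], "turn": [0, 0, 0], "gripper": 0}, {"xyz": [0, 0, -0.7], "turn": [0, 0, 0], "gripper": 0}, {"xyz": [0, 0, -0.7], "turn": [0, 0, 0], "gripper": 0}, {"xyz": [0, 0, -0.6], "turn": [0, 0, 0], "gripper": 0}, {"xyz": [0, 0, 0], "turn": [0, 0, 0], "gripper": 0}, {"xyz": [0, 0, 0], "turn": [0, 0, 0], "gripper": 0}]}}

```text
time_s: 73.1
position: [0.4961, 0.1419, 0.2044]
tool_rot: [[-0.519, -0.855, 0.002], [-0.855, 0.519, 0.0], [-0.001, -0.002, -1.0]]
ft_force: [-0.1, -0.0, -0.7]
grip_width: 0.0427
```

```bash
python3 -c "
from h import *
st();o=bolts();
to((.6440,-.0554,.2),-34.6,o)"
```

```text
th -121.2 pos [0.4961 0.1419 0.2044] F tool [0.1 0.1 0.7] T world [-0.044  0.013  0.084] w 0.0427 t 73.1 q6 124
lid z 0.08645234300869303 x [-0.10676488  0.06744934] y [-0.10107096  0.10540029]
1 1252 world [ 0.4706 -0.031 ] ch [-0.0904 -0.0855] size [39.7 13.8] wing dir -140.6 white 151 ztop 0.1259
2 923 world [0.4943 0.1411] ch [-0.0901  0.0882] size [13.  39.6] wing dir 151.3 white 162 ztop 0.1261
3 0
4 0
at [0.4961 0.1419 0.2044] th -121.2 tilt [0.0025 0.0001] shift [ 2.3  -5.72  0.12] turn -18.90
```

Emit:
{"method": "step_arm", "body": {"steps": [{"xyz": [0.329, -0.817, 0], "turn": [0, 0, 0], "gripper": 0}, {"xyz": [0.329, -0.817, 0], "turn": [0, 0, 0], "gripper": 0}, {"xyz": [0.329, -0.817, 0], "turn": [0, 0, 0], "gripper": 0}, {"xyz": [0.329, -0.817, 0], "turn": [0, 0, 0], "gripper": 0}, {"xyz": [0.329, -0.817, 0], "turn": [0, 0, 0], "gripper": 0}, {"xyz": [0.329, -0.817, 0], "turn": [0, 0, 0], "gripper": 0}, {"xyz": [0.329, -0.817, 0], "turn": [0, 0, 0], "gripper": 0}, {"xyz": [0, 0, 0], "turn": [0, 0, -1], "gripper": 0}, {"xyz": [0, 0, 0], "turn": [0, 0, -1], "gripper": 0}, {"xyz": [0, 0, 0], "turn": [0, 0, -1], "gripper": 0}, {"xyz": [0, 0, 0], "turn": [0, 0, -1], "gripper": 0}, {"xyz": [0, 0, 0], "turn": [0, 0, -1], "gripper": 0}, {"xyz": [0, 0, 0], "turn": [0, 0, -1], "gripper": 0}, {"xyz": [0, 0, 0], "turn": [0, 0, -1], "gripper": 0}, {"xyz": [0, 0, 0], "turn": [0, 0, -1], "gripper": 0}, {"xyz": [0, 0, 0], "turn": [0, 0, -1], "gripper": 0}, {"xyz": [0, 0, 0], "turn": [0, 0, -1], "gripper": 0}, {"xyz": [0, 0, 0], "turn": [0, 0, -1], "gripper": 0}, {"xyz": [0, 0, 0], "turn": [0, 0, -1], "gripper": 0}, {"xyz": [0, 0, 0], "turn": [0, 0, -1], "gripper": 0}]}}

```text
time_s: 74.82
position: [0.6431, -0.0555, 0.2016]
tool_rot: [[0.478, -0.878, -0.003], [-0.878, -0.478, 0.001], [-0.002, 0.002, -1.0]]
ft_force: [-0.6, -0.9, -0.2]
grip_width: 0.0426
```

Emit:
{"method": "step_arm", "body": {"steps": [{"xyz": [0, 0, 0], "turn": [0, 0, -1], "gripper": 0}, {"xyz": [0, 0, 0], "turn": [0, 0, -1], "gripper": 0}, {"xyz": [0, 0, 0], "turn": [0, 0, -1], "gripper": 0}, {"xyz": [0, 0, 0], "turn": [0, 0, -1], "gripper": 0}, {"xyz": [0, 0, 0], "turn": [0, 0, -1], "gripper": 0}, {"xyz": [0, 0, 0], "turn": [0, 0, -0.9], "gripper": 0}, {"xyz": [0, 0, 0], "turn": [0, 0, 0], "gripper": 0}, {"xyz": [0, 0, 0], "turn": [0, 0, 0], "gripper": 0}]}}

```text
time_s: 75.48
position: [0.6433, -0.0555, 0.2022]
tool_rot: [[0.822, -0.57, -0.002], [-0.57, -0.822, 0.001], [-0.002, 0.001, -1.0]]
ft_force: [0.3, 0.4, -0.1]
grip_width: 0.0427
```

```bash
python3 -c "
from h import *
st();o=bolts();to((.6440,-.0554,.1225),-34.6,o)"
```

```text
th -34.7 pos [ 0.6433 -0.0555  0.2022] F tool [-0.  -0.5  0.1] T world [-0.012 -0.015 -0.016] w 0.0427 t 75.5 q6 19
lid z 0.08790408083489087 x [-0.10398435  0.10206983] y [-0.10093425  0.10319253]
1 526 world [ 0.4775 -0.0269] ch [-0.0841 -0.0805] size [25.7 13.4] wing dir 38.6 white 17 ztop 0.1262
2 0
3 12
4 967 world [ 0.6447 -0.0557] ch [ 0.0854 -0.0864] size [39.2 12.8] wing dir -124.7 white 208 ztop 0.1273
at [ 0.6433 -0.0555  0.2022] th -34.7 tilt [-0.0022  0.0006] shift [ 0.02 -0.01  1.99] turn -0.03
```

Emit:
{"method": "step_arm", "body": {"steps": [{"xyz": [0.02, -0.01, 0.7], "turn": [0, 0, 0], "gripper": 0}, {"xyz": [0, 0, 0.7], "turn": [0, 0, 0], "gripper": 0}, {"xyz": [0, 0, 0.58], "turn": [0, 0, 0], "gripper": 0}, {"xyz": [0, 0, 0], "turn": [0, 0, 0], "gripper": 0}, {"xyz": [0, 0, 0], "turn": [0, 0, 0], "gripper": -1}, {"xyz": [0, 0, 0], "turn": [0, 0, 0], "gripper": -1}, {"xyz": [0, 0, 0], "turn": [0, 0, 0], "gripper": -1}, {"xyz": [0, 0, 0], "turn": [0, 0, 0], "gripper": -1}, {"xyz": [0, 0, 0], "turn": [0, 0, 0], "gripper": -1}, {"xyz": [0, 0, 0], "turn": [0, 0, 0], "gripper": -1}, {"xyz": [0, 0, 0], "turn": [0, 0, 1], "gripper": -1}, {"xyz": [0, 0, 0], "turn": [0, 0, 1], "gripper": -1}, {"xyz": [0, 0, 0], "turn": [0, 0, 1], "gripper": -1}, {"xyz": [0, 0, 0], "turn": [0, 0, 1], "gripper": -1}, {"xyz": [0, 0, 0], "turn": [0, 0, 1], "gripper": -1}, {"xyz": [0, 0, 0], "turn": [0, 0, 1], "gripper": -1}, {"xyz": [0, 0, 0], "turn": [0, 0, 1], "gripper": -1}, {"xyz": [0, 0, 0], "turn": [0, 0, 1], "gripper": -1}]}}

```text
time_s: 77.03
position: [0.6444, -0.0554, 0.1264]
tool_rot: [[0.317, -0.948, 0.001], [-0.948, -0.317, -0.0], [0.001, -0.001, -1.0]]
ft_force: [-4.0, 2.3, 4.3]
grip_width: 0.0116
```

```bash
python3 -c "
from h import *
st()"
```

```text
th -71.5 pos [ 0.6444 -0.0554  0.1264] F tool [-3.4  3.  -4.3] T world [0.174 0.78  0.044] w 0.0116 t 77.0 q6 56
```

Emit:
{"method": "step_arm", "body": {"steps": [{"xyz": [0, 0, 0], "turn": [0, 0, 0.6], "gripper": -1}]}}

```text
time_s: 77.12
position: [0.6444, -0.0554, 0.1264]
tool_rot: [[0.271, -0.963, 0.001], [-0.963, -0.271, -0.0], [0.001, -0.001, -1.0]]
ft_force: [-5.0, 2.0, 4.2]
grip_width: 0.0116
```

```bash
python3 -c "
from h import *
st()"
```

```text
th -74.3 pos [ 0.6444 -0.0554  0.1264] F tool [-3.3  4.3 -4.2] T world [0.214 0.768 0.127] w 0.0116 t 77.1 q6 59
```

Emit:
{"method": "step_arm", "body": {"steps": [{"xyz": [0, 0, 0], "turn": [0, 0, 0.6], "gripper": -1}]}}

```text
time_s: 77.2
position: [0.6444, -0.0555, 0.1264]
tool_rot: [[0.226, -0.974, 0.001], [-0.974, -0.226, -0.0], [0.001, -0.001, -1.0]]
ft_force: [-4.7, 2.4, 3.8]
grip_width: 0.0114
```

```bash
python3 -c "
from h import *
st()"
```

```text
th -76.9 pos [ 0.6444 -0.0555  0.1264] F tool [-3.4  4.  -3.8] T world [0.184 0.746 0.05 ] w 0.0114 t 77.2 q6 62
```

Emit:
{"method": "step_arm", "body": {"steps": [{"xyz": [0, 0, 0], "turn": [0, 0, 0.6], "gripper": -1}]}}

```text
time_s: 77.28
position: [0.6444, -0.0555, 0.1263]
tool_rot: [[0.179, -0.984, 0.001], [-0.984, -0.179, -0.0], [0.001, -0.001, -1.0]]
ft_force: [-4.2, 1.7, 3.1]
grip_width: 0.0112
```

```bash
python3 -c "
from h import *
st()"
```

```text
th -79.7 pos [ 0.6444 -0.0555  0.1263] F tool [-2.4  3.8 -3.2] T world [0.151 0.771 0.096] w 0.0112 t 77.3 q6 64
```

Emit:
{"method": "step_arm", "body": {"steps": [{"xyz": [0, 0, 0], "turn": [0, 0, 0.6], "gripper": -1}]}}

```text
time_s: 77.37
position: [0.6444, -0.0555, 0.1264]
tool_rot: [[0.132, -0.991, 0.001], [-0.991, -0.132, -0.0], [0.001, -0.001, -1.0]]
ft_force: [-5.6, 1.6, 4.2]
grip_width: 0.0114
```

```bash
python3 -c "
from h import *
st()"
```

```text
th -82.4 pos [ 0.6444 -0.0555  0.1264] F tool [-2.3  5.3 -4.2] T world [0.179 0.806 0.118] w 0.0114 t 77.4 q6 67
```

Emit:
{"method": "step_arm", "body": {"steps": [{"xyz": [0, 0, 0], "turn": [0, 0, 0.6], "gripper": -1}]}}

```text
time_s: 77.45
position: [0.6444, -0.0555, 0.1264]
tool_rot: [[0.084, -0.996, 0.001], [-0.996, -0.084, -0.0], [0.001, -0.001, -1.0]]
ft_force: [-4.3, 1.6, 4.7]
grip_width: 0.0117
```

```bash
python3 -c "
from h import *
st()"
```

```text
th -85.2 pos [ 0.6444 -0.0555  0.1264] F tool [-2.   4.2 -4.7] T world [0.062 0.835 0.467] w 0.0117 t 77.5 q6 70
```

Emit:
{"method": "step_arm", "body": {"steps": [{"xyz": [0, 0, 0], "turn": [0, 0, 0.4], "gripper": -1}, {"xyz": [0, 0, 0], "turn": [0, 0, 0], "gripper": -1}]}}

```text
time_s: 77.62
position: [0.6443, -0.0555, 0.1263]
tool_rot: [[0.055, -0.998, 0.001], [-0.998, -0.055, -0.001], [0.001, -0.001, -1.0]]
ft_force: [-5.1, 2.3, 6.5]
grip_width: 0.0116
```

```bash
python3 -c "
from h import *
st()"
```

```text
th -86.9 pos [ 0.6443 -0.0555  0.1263] F tool [-2.6  5.  -6.5] T world [0.107 1.001 0.968] w 0.0116 t 77.6 q6 71
```

Emit:
{"method": "step_arm", "body": {"steps": [{"xyz": [0, 0, 0], "turn": [0, 0, 0], "gripper": 0}, {"xyz": [0, 0, 0], "turn": [0, 0, 0], "gripper": 0}, {"xyz": [0, 0, 0], "turn": [0, 0, 0], "gripper": 0}, {"xyz": [0, 0, 0], "turn": [0, 0, 0], "gripper": 0}, {"xyz": [0, 0, -0.7], "turn": [0, 0, 0], "gripper": 0}, {"xyz": [0, 0, -0.7], "turn": [0, 0, 0], "gripper": 0}, {"xyz": [0, 0, -0.6], "turn": [0, 0, 0], "gripper": 0}, {"xyz": [0, 0, 0], "turn": [0, 0, 0], "gripper": 0}, {"xyz": [0, 0, 0], "turn": [0, 0, 0], "gripper": 0}]}}

```text
time_s: 78.37
position: [0.6448, -0.0559, 0.2055]
tool_rot: [[0.054, -0.999, 0.003], [-0.999, -0.054, -0.001], [0.001, -0.003, -1.0]]
ft_force: [0.3, -0.8, -0.5]
grip_width: 0.0428
```

```bash
python3 -c "
from h import *
st();o=bolts();
to((.5263,-.4038,.18),None,o)"
```

```text
th -86.9 pos [ 0.6448 -0.0559  0.2055] F tool [ 0.8 -0.2  0.5] T world [ 0.011  0.02  -0.057] w 0.0428 t 78.4 q6 71
lid z 0.08618961710274539 x [-0.09756867  0.10162366] y [-0.10336829  0.10411365]
1 0
2 0
3 1178 world [0.6678 0.1168] ch [0.0851 0.0876] size [41.4 13.3] wing dir -105.4 white 192 ztop 0.1256
4 914 world [ 0.6434 -0.056 ] ch [ 0.0842 -0.087 ] size [40. 13.] wing dir -174.2 white 188 ztop 0.1252
at [ 0.6448 -0.0559  0.2055] th -86.9 tilt [ 0.0028 -0.0007] shift [8.52 3.43 0.64]
```

All four stops have been felt (about 1 N m each). Now the start button.

Emit:
{"method": "step_arm", "body": {"steps": [{"xyz": [0.852, 0.343, 0.03], "turn": [0, 0, 0], "gripper": -1}, {"xyz": [0.852, 0.343, 0.03], "turn": [0, 0, 0], "gripper": -1}, {"xyz": [0.852, 0.343, 0.03], "turn": [0, 0, 0], "gripper": -1}, {"xyz": [0.852, 0.343, 0.03], "turn": [0, 0, 0], "gripper": -1}, {"xyz": [0.852, 0.343, 0.03], "turn": [0, 0, 0], "gripper": -1}, {"xyz": [0.852, 0.343, 0.03], "turn": [0, 0, 0], "gripper": -1}, {"xyz": [0.852, 0.343, 0.03], "turn": [0, 0, 0], "gripper": -1}, {"xyz": [0.852, 0.343, 0.03], "turn": [0, 0, 0], "gripper": -1}, {"xyz": [0.852, 0.343, 0.03], "turn": [0, 0, 0], "gripper": -1}, {"xyz": [0.852, 0.343, 0.03], "turn": [0, 0, 0], "gripper": -1}, {"xyz": [0, 0, 0], "turn": [0, 0, 0], "gripper": -1}, {"xyz": [0, 0, 0], "turn": [0, 0, 0], "gripper": -1}]}}

```text
time_s: 79.42
position: [0.5248, -0.4048, 0.1902]
tool_rot: [[0.051, -0.999, -0.002], [-0.999, -0.051, 0.002], [-0.003, 0.002, -1.0]]
ft_force: [0.1, -0.0, 0.3]
grip_width: -0.0001
```

Run:
```python
from h import *
st(); o=env.observe(); im,d,i=snap('wrist','w9.png'); P=cloud(i,d); im=im.astype(int)
m=(im[...,1]-im[...,0]>50)&(im[...,1]-im[...,2]>20)&(np.hypot(P[...,0]-.526,P[...,1]+.404)<.04)
Q=P[m]; print(m.sum(),Q.mean(0),np.median(Q[:,2]),Q.min(0),Q.max(0))
c=np.r_[(Q.min(0)+Q.max(0))[:2]/2,.1]; to(c,None,o)
```

```text
th -87.1 pos [ 0.5248 -0.4048  0.1902] F tool [ 0.1 -0.1 -0.3] T world [ 0.026 -0.015 -0.008] w -0.0001 t 79.4 q6 39
477 [ 0.5269713  -0.40158089  0.02289447] 0.022908705846764077 [ 0.51430457 -0.4138554   0.02049705] [ 0.53905609 -0.38890683  0.02491674]
at [ 0.5248 -0.4048  0.1902] th -87.1 tilt [-0.0021  0.0025] shift [-0.08 -0.05  2.26]
```

View pics/w9.png

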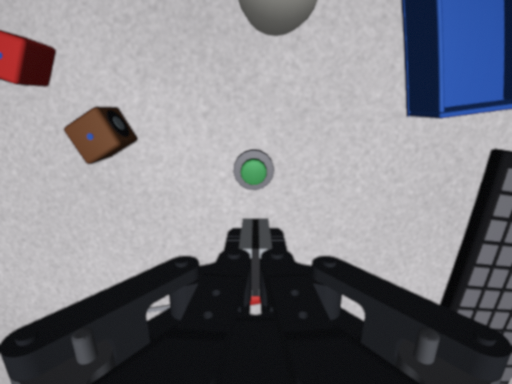

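The button is at (254,171), top z≈0.023. Closed fingertips reach it at TCP z≈0.042, so I'm pressing slowly.

Emit:
{"method": "step_arm", "body": {"steps": [{"xyz": [-0.08, -0.05, 0], "turn": [0, 0, 0], "gripper": -1}, {"xyz": [0, 0, 0.85], "turn": [0, 0, 0], "gripper": -1}, {"xyz": [0, 0, 0.85], "turn": [0, 0, 0], "gripper": -1}, {"xyz": [0, 0, 0.85], "turn": [0, 0, 0], "gripper": -1}, {"xyz": [0, 0, 0.7], "turn": [0, 0, 0], "gripper": -1}, {"xyz": [0, 0, 0.1], "turn": [0, 0, 0], "gripper": -1}, {"xyz": [0, 0, 0.1], "turn": [0, 0, 0], "gripper": -1}, {"xyz": [0, 0, 0.1], "turn": [0, 0, 0], "gripper": -1}, {"xyz": [0, 0, 0.1], "turn": [0, 0, 0], "gripper": -1}, {"xyz": [0, 0, 0.1], "turn": [0, 0, 0], "gripper": -1}, {"xyz": [0, 0, 0], "turn": [0, 0, 0], "gripper": -1}]}}

```text
time_s: 80.38
position: [0.528, -0.4001, 0.0426]
tool_rot: [[0.055, -0.999, 0.0], [-0.999, -0.055, -0.0], [0.0, -0.0, -1.0]]
ft_force: [-0.1, 0.4, -0.5]
grip_width: -0.0002
```

```bash
python3 -c "
from h import *
st()"
```

```text
th -86.9 pos [ 0.528  -0.4001  0.0426] F tool [-0.4  0.1  0.5] T world [-0.008 -0.015 -0.026] w -0.0002 t 80.4 q6 39
```

Not touching yet. Down in 2 mm steps.

Emit:
{"method": "step_arm", "body": {"steps": [{"xyz": [0, 0, 0.05], "turn": [0, 0, 0], "gripper": -1}, {"xyz": [0, 0, 0.05], "turn": [0, 0, 0], "gripper": -1}, {"xyz": [0, 0, 0], "turn": [0, 0, 0], "gripper": -1}]}}

```text
time_s: 80.63
position: [0.5281, -0.4004, 0.0386]
tool_rot: [[0.054, -0.999, 0.001], [-0.999, -0.054, -0.001], [0.001, -0.001, -1.0]]
ft_force: [1.0, 0.6, 2.3]
grip_width: -0.0
```

```bash
python3 -c "
from h import *
st()"
```

```text
th -86.9 pos [ 0.5281 -0.4004  0.0386] F tool [-0.6 -1.1 -2.3] T world [-0.018 -0.128  0.039] w -0.0000 t 80.6 q6 39
```

Emit:
{"method": "step_arm", "body": {"steps": [{"xyz": [0, 0, 0.05], "turn": [0, 0, 0], "gripper": -1}, {"xyz": [0, 0, 0], "turn": [0, 0, 0], "gripper": -1}]}}

```text
time_s: 80.8
position: [0.5281, -0.4004, 0.0365]
tool_rot: [[0.054, -0.999, 0.001], [-0.999, -0.054, -0.001], [0.001, -0.001, -1.0]]
ft_force: [1.2, 0.5, 3.8]
grip_width: -0.0003
```

```bash
python3 -c "
from h import *
st()"
```

```text
th -86.9 pos [ 0.5281 -0.4004  0.0365] F tool [-0.5 -1.3 -3.8] T world [-0.099 -0.178 -0.013] w -0.0003 t 80.8 q6 39
```

Emit:
{"method": "step_arm", "body": {"steps": [{"xyz": [0, 0, 0.05], "turn": [0, 0, 0], "gripper": -1}, {"xyz": [0, 0, 0], "turn": [0, 0, 0], "gripper": -1}]}}

```text
time_s: 80.97
position: [0.5281, -0.4004, 0.0351]
tool_rot: [[0.055, -0.999, 0.001], [-0.999, -0.055, -0.001], [0.001, -0.001, -1.0]]
ft_force: [1.1, 0.1, 5.7]
grip_width: 0.0
```

```bash
python3 -c "
from h import *
st()"
```

```text
th -86.9 pos [ 0.5281 -0.4004  0.0351] F tool [-0.1 -1.1 -5.7] T world [ 0.025 -0.082 -0.004] w 0.0000 t 81.0 q6 39
```

Emit:
{"method": "step_arm", "body": {"steps": [{"xyz": [0, 0, -0.3], "turn": [0, 0, 0], "gripper": -1}, {"xyz": [0, 0, -0.8], "turn": [0, 0, 0], "gripper": -1}, {"xyz": [0, 0, -0.8], "turn": [0, 0, 0], "gripper": -1}, {"xyz": [0, 0, -0.8], "turn": [0, 0, 0], "gripper": -1}, {"xyz": [0, 0, -0.8], "turn": [0, 0, 0], "gripper": -1}, {"xyz": [0, 0, -0.8], "turn": [0, 0, 0], "gripper": -1}, {"xyz": [0, 0, 0], "turn": [0, 0, 0], "gripper": -1}, {"xyz": [0, 0, 0], "turn": [0, 0, 0], "gripper": -1}]}}

```text
time_s: 81.63
position: [0.528, -0.4003, 0.2085]
tool_rot: [[0.055, -0.999, 0.002], [-0.999, -0.055, -0.003], [0.003, -0.002, -1.0]]
ft_force: [0.6, 0.2, -0.8]
grip_width: 0.0001
```

Run:
```python
from h import *
st()
im,d,i=snap('top','topF.png'); s,ds,si=snap('scene','sceneF.png')
c=np.zeros((600,800,3),np.uint8); c[:, :]=cv2.resize(im[90:270,150:390],(800,600),interpolation=cv2.INTER_CUBIC); cv2.imwrite('pics/cF.png',c[:,:,::-1])
```

```text
th -86.9 pos [ 0.528  -0.4003  0.2085] F tool [-0.1 -0.6  0.8] T world [ 0.05   0.018 -0.013] w 0.0001 t 81.6 q6 39
```

View pics/cF.png

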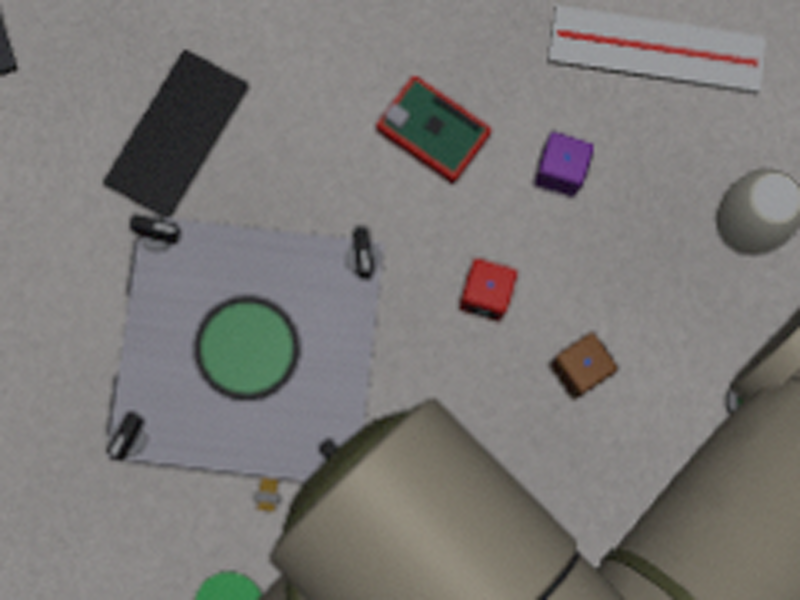

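The lid is shut, with bolts at (365,252), (155,230), (125,435) and (330,450). The decoys and the bystanders in this crop (board, dome camera) look unmoved, and no white cube is left outside. The button bottomed out at 5.7 N and the arm is clear. Handing in.

```bash
python3 -c "
from h import *
print(order.close_job())"
```

```text
the job is handed in; nothing more can be done
None
```

I carried out the whole job and handed it in at about 82 s of the 210 s allowed; no verdict came back.

- **Cameras:** Only two white cube cameras were on the bench. Both went into the chamber, and a wrist picture showed them standing in the well before I pushed the lid. I saw no other white cube.
- **Lid:** One push at the free edge and it sank shut. Its surface measured about 0.0875 m, against 0.087 m expected.
- **Bolts:** I tightened them in the order 1, 3, 2, 4 in each pass. The first two passes turned every bolt about 60° each. On the third pass I turned until the stop was felt: the torque jumped from about 0.1 to about 1.0 N m on each.

| Bolt | Turned in all, from the mark (rad) |
|---|---|
| 1 | 2.81 |
| 2 | 3.00 |
| 3 | 2.90 |
| 4 | 2.96 |

These figures leave out each bolt's small starting angle (0 to 0.12 rad). Bolt 2 has the least margin, 0.02 rad above its 2.98 limit, but its stop was felt clearly.

- **Start button:** I pressed it until it bottomed out, at 5.7 N and about 6 mm of travel, then lifted the arm clear. I did not check the released button by camera, because the arm hid it.
- **Last picture:** The lid was shut. The decoys and the two bystanders in that crop (the board and the dome camera) looked unmoved. The other three bystanders (multimeter, solder tin, screwdriver) were outside the crop or partly hidden in it, so I did not re-check them.

No check failed. Camera measurements of the bolt positions differed by 1 to 4 mm between views, which did not affect the grips.

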